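# Take the air filter cover off an induction hob for washing

### The job

First turn the hob's dial back to off, so that its pointer clicks in at the white mark at the top of the scale. Then pinch the blue release tab inward to unlatch the air filter cover, swing the cover up about its top edge and out of its frame, and lay it gently, flat and louvres up, in the empty steel pan, wholly inside; let go of it there. Leave the saucepan, the pinch bowl, the bottle, the mill and the white tray with its two rings standing where they are.

Things in the scene. Friction and masses are not known exactly. Their poses are not given: they have to be found in the camera images.
- hob: Counter-top induction hob, aluminium, black glass top; 320 mm wide, 406 mm deep, glass 117 mm high; fixed. Origin on the worktop under the middle of its sloping front panel; x to its back, y left as its user (the robot) sees it, z up. The panel rises to the back at 30 degrees from level, from 43 mm high at x = -61 mm to 113 mm at x = +61 mm.
- front_panel: Dark sloping front panel, part of the hob. Origin on its surface in the middle of the filter cover's opening (72 mm left of the hob's middle, 78 mm high); x up the slope, y left along the hob, z square out of the surface (30 degrees from vertical, leaning to the user). It spans x -70 to +70 mm, y -226 to +82 mm. The dial's axis stands at x = 0, y = -157 mm, along z.
- dial (a joint): Dial angle, rad, clockwise positive for one who faces the panel; 0 = off, pointer up the slope at the white mark. Clicks every 0.419 rad (24 degrees), about 0.06 N m to turn; let go, it settles in the nearest click. Orange marks clockwise of off: power 1 to 5; blue marks the other way: keep-warm 1 to 4; no stop at off. Starts at power 2 to 5.
- dial_grip (a point): Point on the dial's axis 27 mm out of the panel. The black dial: a disc 52 mm wide, 4 mm thick, with a grip bar along the pointer, 44 mm long, 14 mm thick, standing from 4 to 34 mm out of the panel; a white line on one half of its top and on that end is the pointer. Free room for fingers on both sides of the bar.
- cover: Grey louvred air filter cover, loose, 160 g (give or take a third). Origin at the centre of its underside; when seated x is up the slope, y left, z square out of the panel. Plate 10 mm thick, x -49 to +46 mm, y -60 to +60 mm, face flush with the panel, 1 to 3 mm play in the opening. Held by two lugs at its top edge and by the tab's nose at its lower edge.
- cover_top_edge (a point): Point on the cover's top edge (x 50, y 0, z 5 mm in its frame) between the two lugs (y = +-35 mm, 4 mm thick, at the underside), which reach to x = 56 mm, 6 mm deep under the opening's upper lip. With the tab pressed, swing the cover's lower edge up by 10 to 32 degrees about this edge, then pull it 15 mm or more down-slope along its own plane: the lugs slide out.
- opening_top_edge (a point): Point fixed in the panel's opening where the seated cover's top edge lies, under the upper lip's edge: the cover pivots about the line through it along the panel's y.
- tab (a joint): How far the release tab is pressed, m: 0 out, 0.009 fully in; sprung, 3 N to start it, 7.5 N fully in. At rest its nose reaches 6 mm under the opening's lower lip; from 0.007 on it is free of it.
- tab_face (a point): Middle of the outer (down-slope) face of the blue release tab at the middle of the cover's lower edge. Tab 24 mm wide in y, 5 mm thick, stands 20 mm out of the cover's face. At rest this face is at x = -47 mm in the cover's frame. Pressing slides it up the slope, towards the grip ridge.
- grip_ridge (a point): Middle of the up-slope face of the fixed grip ridge on the cover (x = -16 mm in its frame): 32 mm wide in y, 6 mm thick, stands 20 mm out of the cover's face. Tab and ridge measure 31 mm over all at rest, 22 mm pinched together, then centred at x = -27 mm in the cover's frame; the seated cover can give only 1 mm down-slope, so centre the pinch there.
- wash_pan: Empty stainless steel pan, 325 x 180 mm over its rim, 40 mm deep, loose, 0.9 kg. Origin at the centre of its underside, x along its length (roughly away from the robot). Inside 295 x 150 mm, floor 3 mm thick, walls upright. It stands to the left or the right of the hob.
- wash_pan_floor (a point): Centre of the steel pan's inner floor.
- prep_tray: White plastic tray of the same size as the steel pan, on the other side of the hob, with the two clear rings in it. Leave alone.
- ring0: Clear plating ring, 76 mm wide, 45 mm high, standing in the white tray. Origin at the centre of its underside. Leave alone.
- ring1: The other clear plating ring, alike. Leave alone.
- saucepan: Steel saucepan on the hob's glass behind the panel, 160 mm wide, rim 197 mm above the worktop; its black handle points along its own x, out to 242 mm from its centre, its top 201 mm above the worktop. Origin at the centre of its underside. Leave alone.
- pinch_bowl: White ceramic pinch bowl, 68 mm wide, 34 mm high, on the worktop before the hob, on the dial's side. Origin at the centre of its underside. Leave alone.
- squeeze_bottle: Cream squeeze bottle with a red nozzle, 54 mm wide, 168 mm high, beside the hob's rear. Origin at the centre of its underside. Leave alone.
- pepper_mill: Dark wooden pepper mill, 56 mm wide, 165 mm high, beside the hob's rear on the other side. Origin at the centre of its underside. Leave alone.
Not all that is in view belongs to the job. Several things have the shape of the cover; the one meant has the colours described above.

How it is judged:
On the way, in this order (a step that is already met when the one before it is completed fails the run):
1. the dial is at off (within 7 degrees) while the cover is still seated (value of joint dial between -0.12 and 0.12 rad and velocity of joint dial between -0.3 and 0.3 rad/s and distance of cover from where it was at the start of the episode below 0.012 m), for 0.3 s.
2. the release tab is pressed in by 4 mm or more while the cover is still in its frame (value of joint tab above 0.004 m and distance of cover from where it was at the start of the episode below 0.03 m), for 0.05 s.
3. the cover is swung out by more than 11 degrees with its top edge still at the frame (within 30 mm) (angle between the z axis of cover and the z axis of front_panel, either way round above 0.2 rad and distance between cover_top_edge and opening_top_edge below 0.03 m), for 0.05 s.
At the end, for the whole second after the job is handed in: The dial stands at off (within 7 degrees); the cover lies released, at rest and flat (within 6 degrees, louvres up) on the steel pan's floor (underside no more than 6 mm above it), its centre within 105 mm along and 50 mm across of the pan's centre; the pan stands level (value of joint dial between -0.12 and 0.12 rad and x of cover in the frame of wash_pan between -0.105 and 0.105 m and y of cover in the frame of wash_pan between -0.05 and 0.05 m and z of cover in the frame of wash_pan between -0.002 and 0.009 m and angle between cover's own z axis and vertical below 0.1 rad and linear speed of cover below 0.02 m/s and contact force between cover and the fingers below 0.1 N and angle between wash_pan's own z axis and vertical below 0.05 rad); the robot touches nothing.
It fails at once if the cover is dropped or thrown (faster than 0.7 m/s while no finger holds it: a fall of more than 25 mm) (contact force between cover and the fingers below 0.05 N and linear speed of cover above 0.7 m/s).
It fails at once if the saucepan or the pinch bowl is knocked over or pushed more than 25 mm (distance of any of saucepan, pinch_bowl from where it was at the start of the episode above 0.025 m or angle between any of saucepan, pinch_bowl's own z axis and vertical above 0.35 rad).
It fails at once if the squeeze bottle or the pepper mill is knocked over or pushed more than 25 mm (distance of any of squeeze_bottle, pepper_mill from where it was at the start of the episode above 0.025 m or angle between any of squeeze_bottle, pepper_mill's own z axis and vertical above 0.35 rad).
It fails at once if the white tray or one of its rings is knocked over or pushed more than 25 mm (distance of any of prep_tray, ring0, ring1 from where it was at the start of the episode above 0.025 m or angle between any of prep_tray, ring0, ring1's own z axis and vertical above 0.35 rad).
It fails at once if the steel pan is pushed more than 40 mm (distance of wash_pan from where it was at the start of the episode above 0.04 m).
It also fails if it takes over 61 s, if anything falls off the work surface, if the arm or the gripper's body presses on something with over 40 N, if the wrist force passes 120 N, or if a joint passes its speed limit or range.

### The arm

A 6-joint arm with a two-finger parallel gripper is mounted at the origin on the work surface. World frame = base frame: x ahead of the robot, y to its left, z up, the work surface at z = 0. Lengths are in m, angles in rad, forces in N, time in s.
With the tool pointing down it reaches from about 0.375 to 0.9 m from the base axis. Payload 3.1 kg.
Tool frame: the origin (TCP) lies midway between the tips of the shut fingers; the grasp point (between the pads) lies 19 mm behind it; z points along the fingers, x is the direction in which the jaws open and shut, and the axes are right-handed (so a half turn about z gives the same grasp; the last joint's range is limited). The gripper opens to 87 mm and grips with 3 to 60 N. Pads are 19 mm wide; open, the fingers measure 117 mm over their backs; the gripper's body (75 mm by 190 mm) begins 51 mm behind the grasp point.
Start: joints at [0.922, 0.527, 1.433, -0, 1.181, -0.178], TCP at [0.283, 0.557, 0.223] pointing down, gripper open.
Joint ranges: [-3.08, 3.08], [-0.75, 2.2], [0.22, 2.44], [-1.43, 4.57], [0, 2.65], [-2.85, 2.85]. Speed limits (rad/s): [2.79, 2.79, 3.14, 3.14, 3.14, 3.14].

### API

Orientations are given as a unit quaternion [w, x, y, z].
In Python, from plant import bot, capture, find_in, place_of gives the robot as it stands.
- The arm moves only by the shell command python3 -m creep 'ROWS' [OPENING] [FORCE]. ROWS is JSON, a list of rows, each a list of 2 entries, a list of its own where there are three numbers: the shift along the tool's x, y, z in mm, then the turn about the tool's z in rad. A call has 1 to 12 rows; each row shifts and turns the pose as measured when the row begins, along the tool's axes as they then stand; what a row does not reach is not made up. A row lasts 1/8 s, in which the tool goes at most 62.5 mm and 10.7 degrees, less where a joint would pass 70% of its speed; a pose out of reach is approached as far as the arm can. A call with a gripper value outside its range is refused whole. OPENING is the opening, from 0 (shut) to 1 (fully open), set as the call begins (- or left out, the last holds). The fingers move at their own pace and stop on an object; FORCE is the grip in N (left out, the last holds). Time passes only in rows, so rows that do not move let the fingers close. It gives the time, the measured TCP pose, the force and the opening at its end, in the units of the state.
- bot.state(): the state, without advancing time (a new reading comes with each control period).
- capture(name): name is "scene" or "top"; returns a dict with "pixels" (480x640x3 uint8, red, green, blue), "mtx" (3x3 intrinsics, pixels), "k1" (the pictures are not rectified: a ray, as slopes to the right and down, at radius r is drawn at 1 + k1 r^2 times it, then the intrinsics apply), "view" (4x4, takes a point from world to camera coordinates). Camera axes: x right, y up, looking along -z (the intrinsics and any distortion apply to the point x, -y, -z); pixel columns grow to the right and rows downward; lengths in m; the calibration is good to about 2 mm. A picture is of the moment at which its call begins. There is no depth.
- bot.close_job(): hands the job in, once; it reports no verdict.
Trained networks look in the newest picture that a camera, given by its name, has taken for a name from the list of things; names that differ only in an ending like _2 or _b are one class to them, and where a whole thing is asked for, a point or a joint stands for the part that bears it (a point fixed in the world has none). Each returns a list of dicts, best first, with "conf" (0 to 1); they miss things now and then, are a little off and sometimes report something else, mostly with a low value. They report only what shows in the picture. A call takes as long as a camera call. They do not tell look-alikes from the thing itself.
- find_in(camera, thing): "centre" ([column, row] in pixels, amid what is visible of it).
- place_of(camera, thing): "centre" ([column, row] in pixels: a listed point, or the origin of a listed thing).
The state is a dict: "t": time; "qpos": joint angles; "dq": joint speeds; "joint_torque": joint torques, N m; "tcp_pos": TCP position; "tcp_rot": TCP orientation; "ft_force": force on the tool from outside, world axes, zero at the start; "ft_torque": the same for the moment, N m; "opening": finger opening in m.
Only numpy, scipy, OpenCV 4.12 (cv2) and the standard library are available. Lean on these libraries where they do the work, as an engineer would, in place of code of your own. Each camera call takes 0.05 s, during which the arm holds its last target.

## Working session

There is one attempt and no reset: what is moved stays moved. The work goes in short steps, Python scripts to look and compute and a shell command to move; the robot and the scene stay as the last step left them, time stands still between calls to the robot, and variables do not carry over. Pictures are saved under pics/ and viewed, and the job is handed in when it is done.

```bash
ls; mkdir -p pics; python3 - <<'E'
from plant import bot,capture,find_in,place_of
import cv2,numpy as np
s=bot.state();print(s)
for c in ("scene","top"):
    d=capture(c);cv2.imwrite(f"pics/{c}0.png",d["pixels"][:,:,::-1]);print(c,d["mtx"].tolist(),d["k1"],d["view"].round(4).tolist() if hasattr(d["view"],"round") else d["view"])
    for n in ["hob","front_panel","dial","dial_grip","cover","cover_top_edge","opening_top_edge","tab_face","grip_ridge","wash_pan","wash_pan_floor","prep_tray","ring0","saucepan","pinch_bowl","squeeze_bottle","pepper_mill"]:
        try: print(n,[(np.round(r["centre"],1).tolist(),round(r["conf"],2)) for r in place_of(c,n)[:4]])
        except Exception as e: print(n,e)
E
```

```text
pics
{'t': 0.0, 'qpos': array([ 9.22464485e-01,  5.28464030e-01,  1.43388540e+00, -2.81725926e-05,
        1.18139450e+00, -1.78503325e-01]), 'dq': array([ 0.00094433,  0.00161375, -0.00039903, -0.00102034, -0.00051793,
        0.00038392]), 'joint_torque': array([-7.43627988e-04, -4.40040386e+01, -1.76593119e+01,  6.33063563e-02,
        5.83057408e-02, -1.19723400e-04]), 'tcp_pos': array([0.28249613, 0.55670001, 0.22157832]), 'tcp_rot': array([ 4.03087837e-04,  8.52268193e-01,  5.23103976e-01, -9.97339818e-04]), 'ft_force': array([-0.15248986, -0.02407212,  0.52369416]), 'ft_torque': array([-0.02718168, -0.05380617,  0.02427706]), 'opening': 0.08693619858732367}
scene [[483.88139524442505, 0.0, 320.5155852365478], [0.0, 483.88139524442505, 241.95487094858876], [0.0, 0.0, 1.0]] -0.11828463613432509 [[-0.071, 0.9975, 0.0032, 0.0045], [-0.7667, -0.0566, 0.6396, 0.379], [0.6381, 0.043, 0.7687, -1.4484], [0.0, 0.0, 0.0, 1.0]]
hob []
front_panel [([332.7, 260.4], 0.77)]
dial it knows: cover, cover_top_edge, dial_grip, front_panel, grip_ridge, hob, opening_top_edge, pepper_mill, pinch_bow
[... 1441 characters left out ...]
[([279.8, 318.3], 0.77), ([303.8, 237.9], 0.66)]
cover_top_edge [([269.0, 314.2], 0.92), ([302.1, 225.3], 0.9)]
opening_top_edge [([305.8, 220.1], 0.56), ([475.9, 285.2], 0.31)]
tab_face [([186.7, 344.0], 0.71), ([301.0, 254.5], 0.51), ([297.9, 328.5], 0.41), ([327.1, 251.5], 0.37)]
grip_ridge [([305.9, 242.3], 0.89), ([293.2, 325.5], 0.61)]
wash_pan [([204.8, 213.4], 0.32)]
wash_pan_floor [([476.1, 287.1], 0.56)]
prep_tray [([189.6, 312.6], 0.8)]
ring0 [([185.3, 341.5], 0.8), ([186.3, 275.3], 0.69)]
saucepan [([325.9, 175.0], 0.91), ([303.9, 238.9], 0.65), ([475.4, 285.5], 0.49)]
pinch_bowl [([375.5, 301.7], 0.55)]
squeeze_bottle [([426.0, 197.2], 0.84)]
pepper_mill [([205.8, 212.9], 0.87)]
```

View pics/scene0.png

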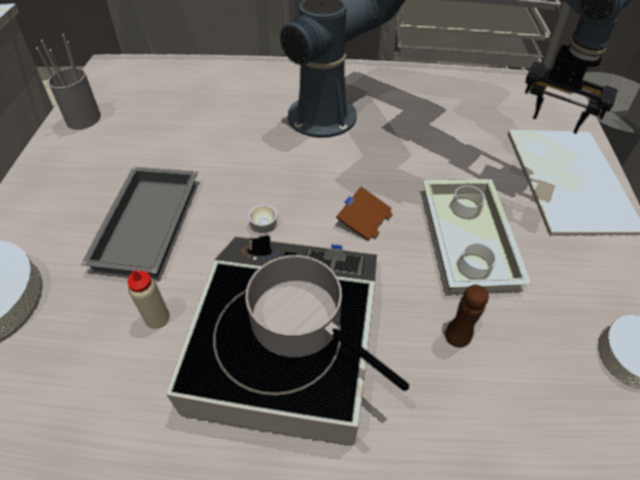

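View pics/top0.png

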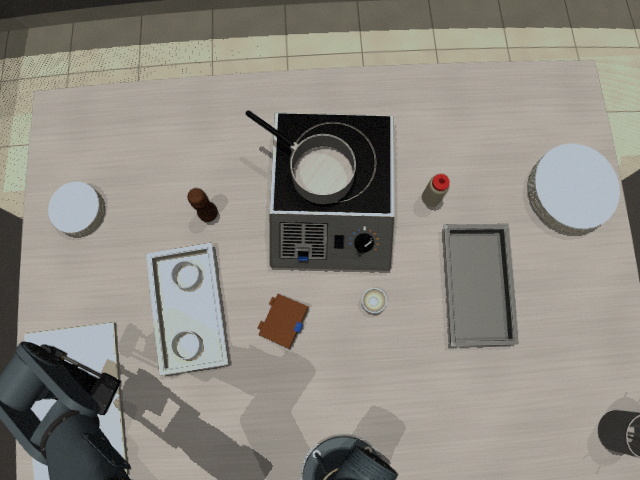

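The scene shows two look-alikes for the cover. One is orange-brown and lies on the worktop (top 285,320; scene 365,213). The other is grey, set in the hob panel (top 303,240; scene 334,258). The grey one fits the description. I'll confirm it in a crop.

```bash
python3 - <<'E'
import cv2,numpy as np
a=cv2.imread("pics/top0.png")[200:350,250:410];b=cv2.imread("pics/scene0.png")[180:290,210:400]
a=cv2.resize(a,None,fx=3.7,fy=3.7,interpolation=cv2.INTER_CUBIC)
cv2.imwrite("pics/crop_t.png",a)
b=cv2.resize(b,None,fx=4,fy=4,interpolation=cv2.INTER_CUBIC);cv2.imwrite("pics/crop_s.png",b)
E
```

```text
(no output)
```

View pics/crop_t.png

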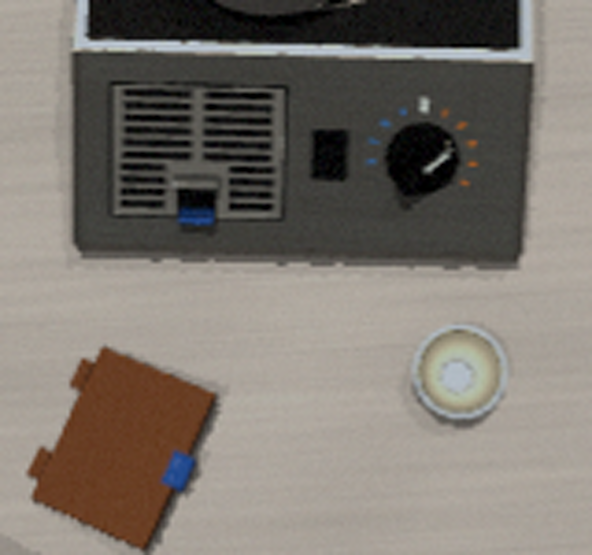

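View pics/crop_s.png

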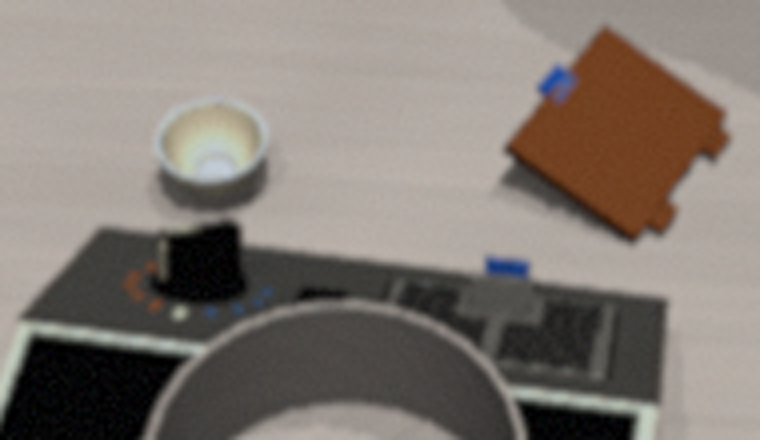

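The crop confirms it: the grey louvred cover with the blue tab is in the panel, and the brown one is a decoy. The dial pointer is up-right at around power 2–3. Next I fit the poses.

```bash
cat > h.py <<'E'
import numpy as np, cv2
from scipy.optimize import least_squares
from scipy.spatial.transform import Rotation as R
CAM={}
def cam(c):
    if c not in CAM:
        from plant import capture
        d=capture(c); CAM[c]=d
    return CAM[c]
def proj(d,P):
    P=np.atleast_2d(P);V=np.array(d["view"]);q=P@V[:3,:3].T+V[:3,3]
    s=np.c_[q[:,0]/-q[:,2],-q[:,1]/-q[:,2]];r2=(s**2).sum(1,keepdims=True)
    s=s*(1+d["k1"]*r2);M=np.array(d["mtx"]);return s@M[:2,:2].T+M[:2,2]
def ray(d,uv):
    M=np.array(d["mtx"]);s0=(np.array(uv,float)-M[:2,2])/[M[0,0],M[1,1]];s=s0.copy()
    for _ in range(20): s=s0/(1+d["k1"]*(s@s))
    V=np.array(d["view"]);Rm=V[:3,:3];o=-Rm.T@V[:3,3];v=Rm.T@np.array([s[0],-s[1],-1]);return o,v/np.linalg.norm(v)
def onplane(d,uv,z):
    o,v=ray(d,uv);return o+v*(z-o[2])/v[2]
def tri(*pairs):
    A=np.zeros((3,3));b=np.zeros(3)
    for d,uv in pairs:
        o,v=ray(d,uv);N=np.eye(3)-np.outer(v,v);A+=N;b+=N@o
    p=np.linalg.solve(A,b);g=[np.linalg.norm((np.eye(3)-np.outer(ray(d,uv)[1],ray(d,uv)[1]))@(p-ray(d,uv)[0])) for d,uv in pairs]
    return p,max(g)
c30,s30=np.cos(np.pi/6),np.sin(np.pi/6)
def panel2hob(p):
    p=np.atleast_2d(p);return np.c_[p[:,0]*c30-p[:,2]*s30, p[:,1]+.072, .078+p[:,0]*s30+p[:,2]*c30]
def hob2w(h,p):
    x,y,a=h;p=np.atleast_2d(p);return np.c_[x+p[:,0]*np.cos(a)-p[:,1]*np.sin(a),y+p[:,0]*np.sin(a)+p[:,1]*np.cos(a),p[:,2]]
def pan2w(h,p): return hob2w(h,panel2hob(p))
E
python3 - <<'E'
from h import *
S,T=cam("scene"),cam("top")
for n,a,b in [("dial_grip",[259.9,242.6],[362,242.9]),("ridge",[339.1,255.8],[305.9,242.3]),("tab",[334.6,248.1],[301,254.5]),("open_top",[334.2,272.9],[305.8,220.1]),("cover",[331.9,264.1],[303.8,237.9]),("panfloor",[146.6,223.7],[476.1,287.1]),("bowl",[263.6,224],[375.5,301.7]),("bottle",[161.7,319],[426,197.2]),("saucepan",[293.2,320.5],[325.9,175]),("ring",[463.8,206.9],[185.3,341.5])]:
    p,g=tri((S,a),(T,b));print(n,p.round(4),round(g,4))
# features
def tc(u,v): return [250+u/3.7-.4,200+v/3.7-.4]
F=[((.027*0,-.157,.027),T,[362,242.9],1),((0,-.157,.027),S,[259.9,242.6],1),((-.016,0,.03-.01),T,[305.9,242.3],.5),((-.016,0,.02),S,[339.1,255.8],.5),((.05,0,-.005),S,[334.2,272.9],.5),((.05,0,-.005),T,[305.8,220.1],.5),
((.046,.06,0),T,tc(112,83),1),((.046,-.06,0),T,tc(288,88),1),((-.049,-.06,0),T,tc(284,220),1),((-.049,.06,0),T,tc(113,217),1),
((-.07,.082,0),T,tc(77,248),1),((-.07,-.226,0),T,tc(520,264),1)]
f=lambda h:np.concatenate([w*(proj(d,pan2w(h,p))[0]-uv) for p,d,uv,w in F])
r=least_squares(f,[.6,0,0],loss="soft_l1");h=r.x;print("hob",h.round(4))
for p,d,uv,w in F: print(p,(proj(d,pan2w(h,p))[0]-uv).round(1))
np.save("hob.npy",h)
E
```

```text
dial_grip [ 0.5848 -0.0864  0.0985] 0.003
ridge [0.5975 0.0678 0.0855] 0.0084
tab [0.5688 0.0698 0.075 ] 0.0041
open_top [0.6525 0.0624 0.1002] 0.0063
cover [0.612  0.0633 0.0753] 0.001
panfloor [ 0.465  -0.3962 -0.0005] 0.0031
bowl [ 0.4431 -0.1139 -0.0032] 0.0024
bottle [ 7.261e-01 -2.840e-01  3.000e-04] 0.0022
saucepan [ 0.7693 -0.0014  0.1065] 0.0016
ring [0.3655 0.3849 0.016 ] 0.0069
hob [ 0.6007 -0.0054 -0.0713]
(0.0, -0.157, 0.027) [2.4 0.8]
(0, -0.157, 0.027) [ 0.2 -2.3]
(-0.016, 0, 0.019999999999999997) [-3.1  6. ]
(-0.016, 0, 0.02) [-3.5 -6.5]
(0.05, 0, -0.005) [-2.8 -0.1]
(0.05, 0, -0.005) [-2.7  0.8]
(0.046, 0.06, 0) [-0.2  0.7]
(0.046, -0.06, 0) [-1.  -0.3]
(-0.049, -0.06, 0) [-0.3 -0.9]
(-0.049, 0.06, 0) [ 0.  -0.5]
(-0.07, 0.082, 0) [ 1.5 -1.4]
(-0.07, -0.226, 0) [-1.1 -4.7]
```

```bash
cat > ov.py <<'E'
from h import *
def box(x0,x1,y0,y1,z0,z1):
    v=np.array([[x,y,z] for x in(x0,x1) for y in(y0,y1) for z in(z0,z1)])
    e=[(i,j) for i in range(8) for j in range(i+1,8) if bin(i^j).count("1")==1];return v,e
def draw(img,d,h,s,off):
    def ln(P,col):
        q=((proj(d,P)+.5-off)*s-.5);cv2.polylines(img,[np.round(q*8).astype(int).reshape(-1,1,2)],False,col,1,cv2.LINE_AA,3)
    for bx,col in [(box(-.0465,-.0415,-.012,.012,0,.02),(0,255,255)),(box(-.022,-.016,-.016,.016,0,.02),(0,255,0)),(box(-.049,.046,-.06,.06,0,0),(0,0,255)),(box(-.07,.07,-.226,.082,0,0),(255,0,255))]:
        v,e=bx;v=pan2w(h,v)
        for i,j in e: ln(v[[i,j]],col)
    t=np.linspace(0,6.3,40)
    for z in(0,.004):ln(pan2w(h,np.c_[.026*np.cos(t),-.157+.026*np.sin(t),z+0*t]),(0,200,255))
    ln(pan2w(h,[[0,-.157,0],[0,-.157,.034]]),(0,200,255))
E
python3 - <<'E'
from ov import *
h=np.load("hob.npy")
for c,x0,y0,w,hh,s in (("top",260,200,150,100,5),("scene",205,225,190,75,4)):
    d=cam(c);im=d["pixels"][y0:y0+hh,x0:x0+w,::-1];im=cv2.resize(im,None,fx=s,fy=s,interpolation=cv2.INTER_CUBIC)
    draw(im,d,h,s,np.array([x0,y0]));cv2.imwrite(f"pics/ov_{c}.png",im)
E
```

```text
(no output)
```

View pics/ov_top.png

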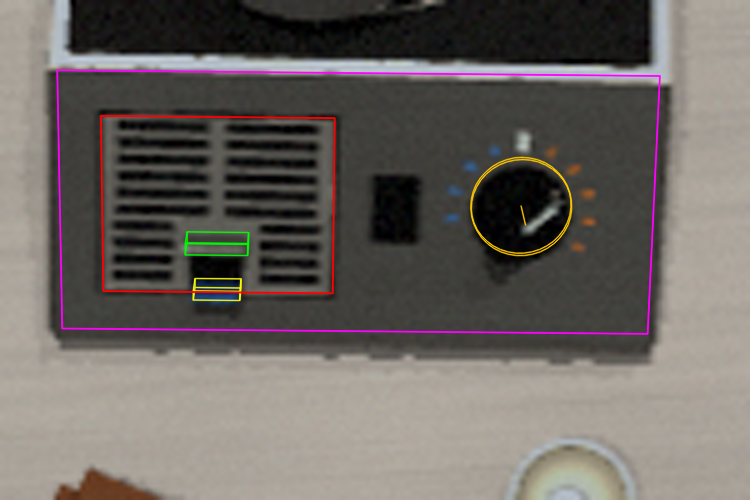

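View pics/ov_scene.png

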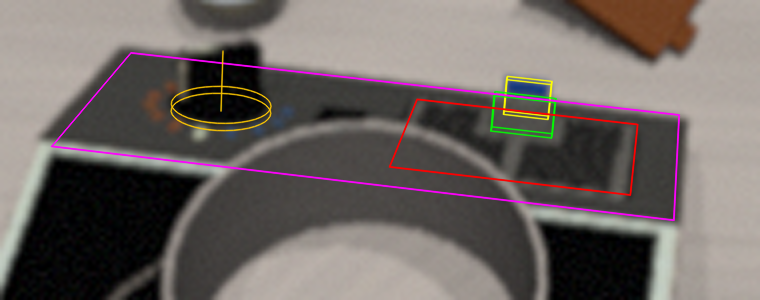

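```bash
python3 - <<'E'
from ov import *
for c,x0,y0,w,hh,s in (("top",260,105,145,175,4),("scene",165,225,225,220,3)):
    d=cam(c);im=d["pixels"][y0:y0+hh,x0:x0+w,::-1];im=cv2.resize(im,None,fx=s,fy=s,interpolation=cv2.INTER_CUBIC)
    im=np.clip(im.astype(float)*1.6,0,255).astype(np.uint8)
    if c=="top": im=im[:600] if im.shape[0]<=600 else cv2.resize(im,None,fx=.857,fy=.857)
    else: im=im[:600]
    cv2.imwrite(f"pics/hob_{c}.png",im);print(im.shape)
E
```

```text
(600, 497, 3)
(600, 675, 3)
```

View pics/hob_top.png

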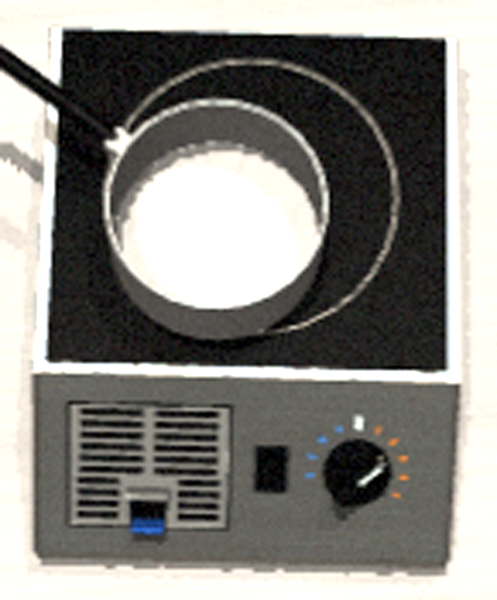

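View pics/hob_scene.png

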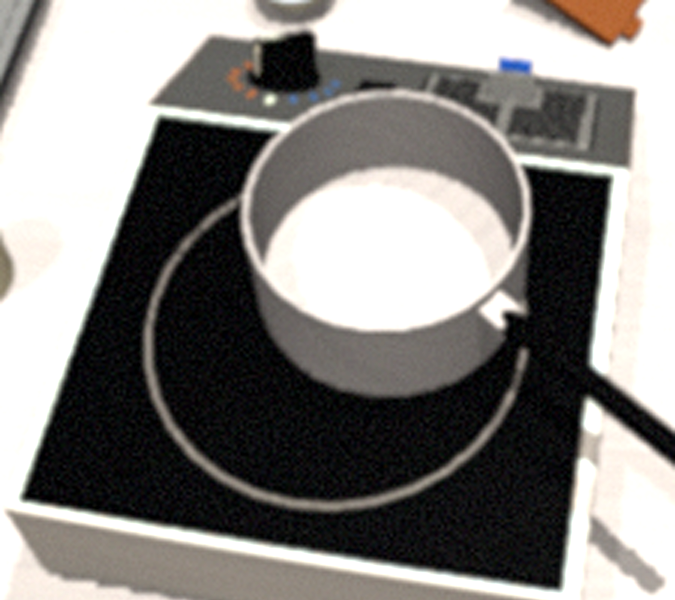

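```bash
python3 - <<'E'
from ov import *
S,T=cam("scene"),cam("top")
k=4*.857
def tp(u,v): return [260+(u+.5)/k-.5,105+(v+.5)/k-.5]
def sp(u,v): return [165+(u+.5)/3-.5,225+(v+.5)/3-.5]
P=panel2hob
# (hobpoint, cam, uv, w); 'B' = back edge
F=[((.061,.16,.115),T,tp(36,371)),((.061,-.16,.115),T,tp(460,382)),((.061,-.16,.115),S,sp(153,105)),((.061,.16,.115),S,sp(632,166)),
(("B",.16,.117),T,tp(52,27)),(("B",-.16,.117),T,tp(459,40)),(("B",-.16,.117),S,sp(10,510))]
G=[((.046,.06,0),T,tp(71,403)),((.046,-.06,0),T,tp(232,406)),((-.049,-.06,0),T,tp(229,528)),((-.049,.06,0),T,tp(71,526)),
((-.047,0.012,.02),T,tp(131,536)),((-.047,-.012,.02),T,tp(165,536)),
((-.0420,.012,.02),S,sp(531,72-11)),((-.0420,-.012,.02),S,sp(499,60)),
((.046,.06,0),S,sp(588,150)),((-.049,.06,0),S,sp(598,93)),((-.049,-.06,0),S,sp(430,72)),
((0,-.157,.004),T,tp(357,472)),((0,-.157,.004),S,[205+220/4-.3,225+107/4]),
((0,-.157,.027),T,[362,242.9]),((0,-.157,.027),S,[259.9,242.6])]
for g in G: F.append((tuple(P(g[0])[0]),g[1],g[2]))
def res(v):
    o=[]
    for p,d,uv in F:
        q=[v[3] if p[0]=="B" else p[0],p[1],p[2]]
        o.append(proj(d,hob2w(v[:3],q))[0]-uv)
    return np.concatenate(o)
r=least_squares(res,[.6,0,-.07,.345],loss="soft_l1",f_scale=1.);v=r.x;print(v.round(4))
for f,e in zip(F,res(v).reshape(-1,2)): print("T" if f[1] is T else "S",np.round([x if x!="B" else 9 for x in f[0]],3),e.round(1))
np.save("hob.npy",v[:3])
h=v[:3]
for n,p in [("dial0",(0,-.157,0)),("dialgrip",(0,-.157,.027)),("pinch",(-.027,0,.012)),("opentop",(.05,0,-.005))]: print(n,pan2w(h,p).round(4))
for c,x0,y0,w,hh,s in (("top",260,200,150,100,5),("scene",205,225,190,75,4)):
    d=cam(c);im=d["pixels"][y0:y0+hh,x0:x0+w,::-1];im=cv2.resize(im,None,fx=s,fy=s,interpolation=cv2.INTER_CUBIC)
    draw(im,d,h,s,np.array([x0,y0]));cv2.imwrite(f"pics/ov2_{c}.png",im)
# dial pointer angle from top, tip/line on z=.034 plane
for uv in [(522,232),(560,203),(525,234),(558,206)]:
    o,vv=ray(T,[260+(uv[0]+.5)/5-.5,200+(uv[1]+.5)/5-.5])
    A=pan2w(h,(0,-.157,.034))[0];n=pan2w(h,(0,-.157,1))[0]-pan2w(h,(0,-.157,0))[0]
    X=o+vv*((A-o)@n)/(vv@n);ex=pan2w(h,(1,0,0))[0]-pan2w(h,(0,0,0))[0];ey=pan2w(h,(0,1,0))[0]-pan2w(h,(0,0,0))[0]
    print("ptr",((X-A)@ex).round(4),((X-A)@ey).round(4))
E
```

```text
[ 0.6001 -0.0061 -0.0782  0.3409]
T [0.061 0.16  0.115] [-1.1  0.1]
T [ 0.061 -0.16   0.115] [ 0.5 -1.1]
S [ 0.061 -0.16   0.115] [-1.7 -0.1]
S [0.061 0.16  0.115] [ 0.2 -0.3]
T [9.    0.16  0.117] [-1.5 -0.2]
T [ 9.    -0.16   0.117] [-0.9 -2. ]
S [ 9.    -0.16   0.117] [-1.4 -2.6]
T [0.04  0.132 0.101] [-0.3  0.3]
T [0.04  0.012 0.101] [-0.5  0.2]
T [-0.042  0.012  0.054] [-0.2 -0.3]
T [-0.042  0.132  0.054] [ 0.  -0.5]
T [-0.051  0.084  0.072] [ 0.5 -1.3]
T [-0.051  0.06   0.072] [-0.2 -1.2]
S [-0.046  0.084  0.074] [0.4 0.6]
S [-0.046  0.06   0.074] [-0.1 -0.4]
S [0.04  0.132 0.101] [ 0.9 -1.3]
S [-0.042  0.132  0.054] [-0.3  0.1]
S [-0.042  0.012  0.054] [0.6 0.5]
T [-0.002 -0.085  0.081] [ 0.3 -0.9]
S [-0.002 -0.085  0.081] [-0.1 -1.6]
T [-0.013 -0.085  0.101] [2.7 1.3]
S [-0.013 -0.085  0.101] [ 0.  -2.7]
dial0 [[ 0.5935 -0.0908  0.078 ]]
dialgrip [[ 0.58   -0.0898  0.1014]]
pinch [[0.5764 0.068  0.0749]]
opentop [[0.6514 0.0621 0.0987]]
ptr -0.0027 0.0021
ptr 0.013 -0.0165
ptr -0.0037 0.0006
ptr 0.0114 -0.0156
```

View pics/ov2_top.png

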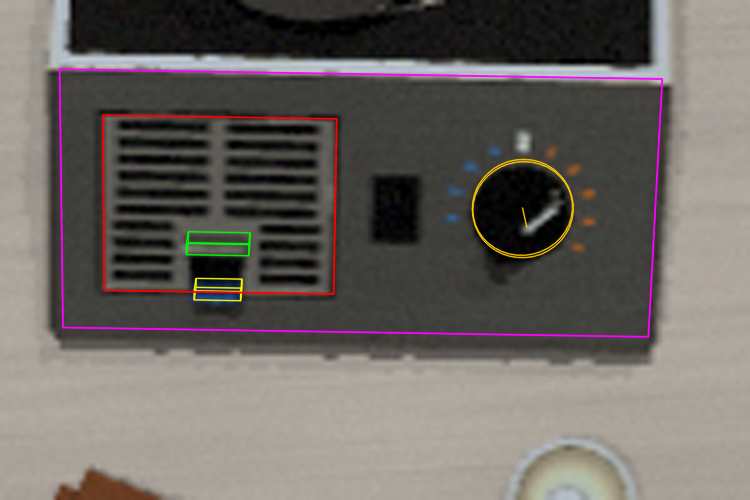

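View pics/ov2_scene.png

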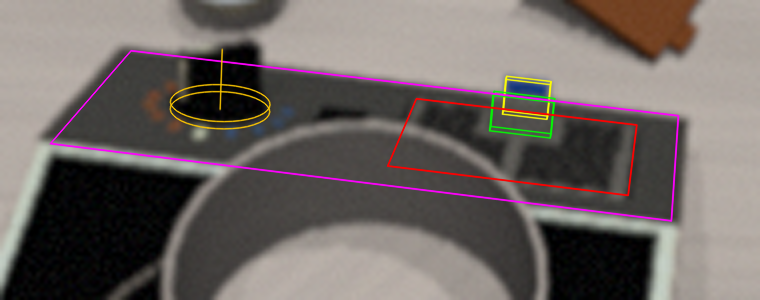

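Fit is within about 1–2 px in both views: hob at (0.600, -0.006), yaw -0.078, with the measured heights matching the text. The dial pointer is at about 48°, which is power 2. I'll move clear of the work and towards the hob's axis.

```bash
python3 -m creep '[[[-36,39,-7],0],[[-36,39,-7],0],[[-36,39,-7],0],[[-36,39,-7],0],[[-36,39,-7],0],[[-36,39,-7],0],[[-36,39,-7],0],[[-36,39,-7],0],[[-36,39,-7],0],[[-36,39,-7],0],[[-36,39,-7],0],[[-36,39,-7],0]]'; python3 -m creep '[[[0,0,0],0.18],[[0,0,0],0.18],[[0,0,0],0.18],[[0,0,0],0.18],[[0,0,0],0.18],[[0,0,0],0.18],[[0,0,0],0.1]]'; python3 -c "
from plant import bot;s=bot.state();print(s['qpos'].round(3))"
```

```text
t: 3.6
tcp_pos: [0.5135, -0.0534, 0.3107]
tcp_rot: [0.001, 0.85, 0.526, 0.005]
ft_force: [0.5, 0.0, 0.2]
opening: 0.0871
t: 4.47
tcp_pos: [0.5156, -0.0594, 0.3118]
tcp_rot: [-0.001, 0.998, -0.058, 0.007]
ft_force: [-0.4, -0.4, -0.2]
opening: 0.0869
[-0.334  0.277  1.588  0.006  1.264 -0.219]
```

```bash
python3 -m creep '[[[-5,-44,0],-0.037],[[-5,-44,0],0],[[-4,-43,0],0],[[0,0,0],0]]';  python3 -c "
from plant import bot;s=bot.state();print(s['qpos'].round(3))"; python3 -m creep '[[[60,0,0],0],[[60,0,0],0],[[60,0,0],0],[[60,0,0],0],[[60,0,0],0]]'; python3 -c "
from plant import bot;s=bot.state();print(s['qpos'].round(3))"
```

```text
t: 4.97
tcp_pos: [0.5144, 0.0747, 0.3123]
tcp_rot: [-0.001, 0.999, -0.041, 0.008]
ft_force: [-0.4, 0.2, 0.2]
opening: 0.0868
[-0.072  0.277  1.586  0.002  1.262  0.009]
t: 5.6
tcp_pos: [0.8155, 0.0453, 0.3156]
tcp_rot: [0.001, 0.999, -0.041, 0.006]
ft_force: [1.6, 0.2, 0.6]
opening: 0.0868
[-0.08   0.761  0.721 -0.002  1.648  0.003]
```

```bash
python3 -m creep '[[[50,0,0],0],[[50,0,0],0]]'; python3 -c "
from plant import bot;s=bot.state();print(s['qpos'].round(3))";python3 -m creep '[[[50,0,0],0],[[50,0,0],0]]'; python3 -c "
from plant import bot;s=bot.state();print(s['qpos'].round(3))"
```

```text
t: 5.85
tcp_pos: [0.9138, 0.0322, 0.3141]
tcp_rot: [0.001, 0.999, -0.043, 0.009]
ft_force: [29.3, -0.7, 78.7]
opening: 0.0871
[-0.086  1.001  0.217 -0.002  1.905 -0.   ]
t: 6.1
tcp_pos: [0.94, 0.0176, 0.2763]
tcp_rot: [-0.0, 0.999, -0.045, 0.029]
ft_force: [-0.5, -0.4, 1.1]
opening: 0.087
[-0.101  1.043  0.218  0.004  1.823 -0.011]
```

```bash
python3 -m creep '[[[30,0,-20],0],[[30,0,-20],0],[[30,0,-20],0]]'; python3 -c "
from plant import bot;s=bot.state();print(s['qpos'].round(3),sum(s['qpos'][[1,2,4]])-3.1416)"
```

```text
t: 6.48
tcp_pos: [0.9469, 0.0061, 0.3165]
tcp_rot: [-0.002, 0.997, -0.045, 0.062]
ft_force: [0.6, -0.1, -0.2]
opening: 0.0871
[-0.115  1.001  0.218  0.013  1.799 -0.021] -0.12441505529273789
```

```bash
python3 -m creep '[[[45,-6,-25],0.0],[[45,-6,-25],0],[[45,-6,-25],0],[[45,-6,-25],0]]'; python3 -c "
from plant import bot;s=bot.state();print(s['qpos'].round(3),sum(s['qpos'][[1,2,4]])-3.1416)"
```

```text
t: 6.98
tcp_pos: [0.9608, 0.0134, 0.3957]
tcp_rot: [-0.006, 0.99, -0.044, 0.135]
ft_force: [-0.4, -0.5, -0.0]
opening: 0.0872
[-0.111  0.921  0.218  0.029  1.732 -0.013] -0.2703953446419658
```

```bash
cat > go.py <<'E'
from h import *
h=np.load("hob.npy")
O=pan2w(h,(0,0,0))[0];PE=np.array([pan2w(h,e)[0]-O for e in np.eye(3)]).T  # panel axes cols
def st():
    from plant import bot
    s=bot.state();q=s["tcp_rot"];Rm=R.from_quat([q[1],q[2],q[3],q[0]]).as_matrix();return s,s["tcp_pos"],Rm
def rep():
    s,p,Rm=st();M=PE.T@Rm
    print("t",round(s["t"],2),"tcp",p.round(4),"panel",(PE.T@(p-O)*1000).round(1),"open",round(s["opening"]*1000,1),"F",s["ft_force"].round(1),"M",s["ft_torque"].round(2))
    print("tilt",np.degrees(np.arccos(-Rm[2,2])).round(1),"tool x ang in panel(ccw)",np.degrees(np.arctan2(M[1,0],M[0,0])).round(1),"world",np.degrees(np.arctan2(Rm[1,0],Rm[0,0])).round(1),"q",s["qpos"].round(2))
    return s,p,Rm
def to(P):
    s,p,Rm=st();return (Rm.T@(np.array(P)-p)*1000).round(1)
E
python3 - <<'E'
from go import *
s,p,Rm=rep();print((PE.T@Rm).round(3))
n=-Rm[:,2]
print("to above dial 60mm",to(pan2w(h,(0,-.157,.0))[0]+.09*n))
E
```

```text
t 6.97 tcp [0.9608 0.0134 0.3957] panel [468.9 -24.4  96.1] open 87.2 F [-0.4 -0.5 -0. ] M [-0.05  0.21 -0.05]
tilt 15.6 tool x ang in panel(ccw) -0.8 world -5.3 q [-0.11  0.92  0.22  0.03  1.73 -0.01]
[[ 0.968 -0.018 -0.25 ]
 [-0.014 -1.     0.02 ]
 [-0.25  -0.016 -0.968]]
to above dial 60mm [-428.1  142.8  117.5]
```

```bash
python3 -m creep '[[[-30,10,0],0],[[-57,19,0],0],[[-57,19,0],0],[[-57,19,0],0],[[-57,19,0],0],[[-57,19,0],0],[[-57,19,0],0],[[-50,19,0],0],[[0,0,0],-0.15],[[0,0,0],-0.15],[[0,0,0],-0.15],[[0,0,0],-0.15]]' 0.46; python3 - <<'E'
from go import *
s,p,Rm=rep();n=-Rm[:,2]
print("to above dial",to(pan2w(h,(0,-.157,.0))[0]+.06*n), "to low",to(pan2w(h,(0,-.157,.03))[0]-.018*n))
E
```

```text
t: 8.48
tcp_pos: [0.5385, -0.0922, 0.2843]
tcp_rot: [0.045, 0.953, 0.26, 0.147]
ft_force: [0.9, 0.4, 0.3]
opening: 0.04
t 8.47 tcp [ 0.5385 -0.0922  0.2843] panel [  55.7 -162.7  206. ] open 40.0 F [0.9 0.4 0.3] M [-0.01  0.21  0.05]
tilt 17.7 tool x ang in panel(ccw) 35.4 world 31.8 q [-0.44  0.23  1.78  0.16  0.85 -1.07]
to above dial [ -7.1  -8.1 153.2] to low [-12.1 -12.1 201.9]
```

```bash
python3 -m creep '[[[-3,-3,50],-0.06],[[-3,-3,50],-0.06],[[-3,-3,45],0],[[-3,-3,0],0]]'; python3 - <<'E'
from go import *
s,p,Rm=rep();n=-Rm[:,2]
print("to above dial",to(pan2w(h,(0,-.157,.03))[0]), "to low",to(pan2w(h,(0,-.157,.03))[0]-.018*n))
S=cam("scene");cv2.imwrite("pics/s1.png",cv2.resize(S["pixels"][150:300,180:380,::-1],None,fx=4,fy=4,interpolation=cv2.INTER_CUBIC))
E
```

```text
t: 8.98
tcp_pos: [0.5743, -0.0934, 0.1449]
tcp_rot: [0.061, 0.934, 0.319, 0.151]
ft_force: [-0.4, -0.1, 0.0]
opening: 0.0402
t 8.97 tcp [ 0.5743 -0.0934  0.1449] panel [  17.1 -161.    67.4] open 40.2 F [-0.4 -0.1  0. ] M [-0.03  0.24  0.01]
tilt 18.7 tool x ang in panel(ccw) 42.6 world 39.3 q [-0.41  0.49  1.87  0.25  0.49 -1.27]
to above dial [-4.5 -9.1 40. ] to low [-4.5 -9.1 58. ]
```

View pics/s1.png

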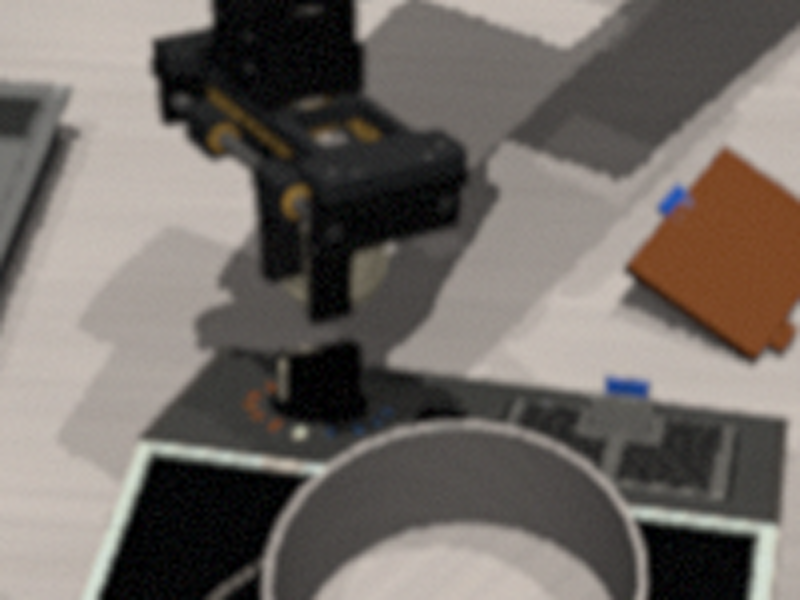

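The gripper is above the dial, with the bar under the open fingers (crop 320,380). Now I descend and close loosely.

```bash
python3 -m creep '[[[-2,-5,15],0],[[-2,-4,15],0],[[0,0,13],0],[[0,0,12],0]]'; python3 - <<'E'
from go import *
s,p,Rm=rep();n=-Rm[:,2]
print("to low",to(pan2w(h,(0,-.157,.03))[0]-.018*n))
E
```

```text
t: 9.52
tcp_pos: [0.5898, -0.0921, 0.1016]
tcp_rot: [0.068, 0.932, 0.319, 0.159]
ft_force: [0.1, 0.1, 0.3]
opening: 0.04
t 9.53 tcp [ 0.5898 -0.0921  0.1016] panel [   8.7 -158.6   22.3] open 40.0 F [0.1 0.1 0.3] M [-0.02  0.18  0.01]
tilt 20.0 tool x ang in panel(ccw) 42.7 world 39.5 q [-0.4   0.58  1.88  0.31  0.36 -1.33]
to low [-6.3 -7.9 11.9]
```

```bash
python3 -m creep '[[[-7,-8,6],0],[[-2,-2,4],0],[[0,0,0],0]]' 0.2 5; python3 -m creep '[[[0,0,0],0],[[0,0,0],0],[[0,0,0],0]]' 0 4; python3 - <<'E'
from go import *
s,p,Rm=rep();n=-Rm[:,2]
print("to low",to(pan2w(h,(0,-.157,.03))[0]-.018*n))
E
```

```text
t: 9.9
tcp_pos: [0.5831, -0.091, 0.0888]
tcp_rot: [0.07, 0.931, 0.319, 0.161]
ft_force: [0.0, -0.4, -0.0]
opening: 0.0205
t: 10.28
tcp_pos: [0.5841, -0.0903, 0.0894]
tcp_rot: [0.069, 0.931, 0.319, 0.162]
ft_force: [-0.7, -0.5, -1.8]
opening: 0.016
t 10.28 tcp [ 0.5841 -0.0903  0.0894] panel [  -2.4 -157.2   14.5] open 16.0 F [-0.7 -0.5 -1.8] M [ 0.    0.3  -0.05]
tilt 20.3 tool x ang in panel(ccw) 42.6 world 39.6 q [-0.4   0.6   1.91  0.37  0.32 -1.39]
to low [-0.  -0.4  2.4]
```

```bash
python3 -m creep '[[[0,0,0],-0.12],[[0,0,0],-0.14],[[0,0,0],-0.14]]'; python3 - <<'E'
from go import *
s,p,Rm=rep()
E
python3 -m creep '[[[0,0,0],-0.14],[[0,0,0],-0.14],[[0,0,0],-0.1]]'; python3 - <<'E'
from go import *
s,p,Rm=rep()
E
```

```text
t: 10.65
tcp_pos: [0.5844, -0.0907, 0.0898]
tcp_rot: [0.101, 0.847, 0.501, 0.145]
ft_force: [0.5, 1.7, -0.3]
opening: 0.0181
t 10.65 tcp [ 0.5844 -0.0907  0.0898] panel [  -1.9 -157.6   14.8] open 18.1 F [ 0.5  1.7 -0.3] M [0.42 0.02 0.17]
tilt 20.3 tool x ang in panel(ccw) 66.0 world 62.6 q [-0.4   0.6   1.91  0.37  0.32 -1.8 ]
t: 11.02
tcp_pos: [0.5849, -0.0901, 0.0901]
tcp_rot: [0.127, 0.733, 0.657, 0.123]
ft_force: [0.9, 1.8, -1.4]
opening: 0.0164
t 11.03 tcp [ 0.5849 -0.0901  0.0901] panel [  -1.4 -156.9   14.8] open 16.4 F [ 0.9  1.8 -1.4] M [0.38 0.24 0.14]
tilt 20.4 tool x ang in panel(ccw) 88.1 world 83.8 q [-0.4   0.6   1.91  0.37  0.32 -2.19]
```

```bash
python3 -m creep '[[[0,0,0],-0.05],[[0,0,0],0],[[0,0,0],0]]' 0.5; python3 -m creep '[[[0,0,-30],0],[[0,0,-50],0],[[0,0,-50],0],[[0,60,0],0],[[0,60,0],0]]'; python3 - <<'E'
from go import *
s,p,Rm=rep()
T=cam("top")
cv2.imwrite("pics/t2.png",cv2.resize(T["pixels"][190:290,250:410,::-1],None,fx=5,fy=5,interpolation=cv2.INTER_CUBIC))
E
```

```text
t: 11.4
tcp_pos: [0.5857, -0.0908, 0.091]
tcp_rot: [0.132, 0.716, 0.675, 0.12]
ft_force: [0.2, 0.4, 0.9]
opening: 0.0381
t: 12.02
tcp_pos: [0.6465, -0.0934, 0.2562]
tcp_rot: [0.127, 0.719, 0.673, 0.117]
ft_force: [0.6, -0.7, 0.1]
opening: 0.0434
t 12.03 tcp [ 0.6465 -0.0934  0.2562] panel [ 135.1 -155.5  127.8] open 43.4 F [ 0.6 -0.7  0.1] M [0.02 0.14 0.06]
tilt 19.9 tool x ang in panel(ccw) 90.6 world 86.1 q [-0.36  0.41  1.61  0.14  0.8  -1.94]
```

View pics/t2.png

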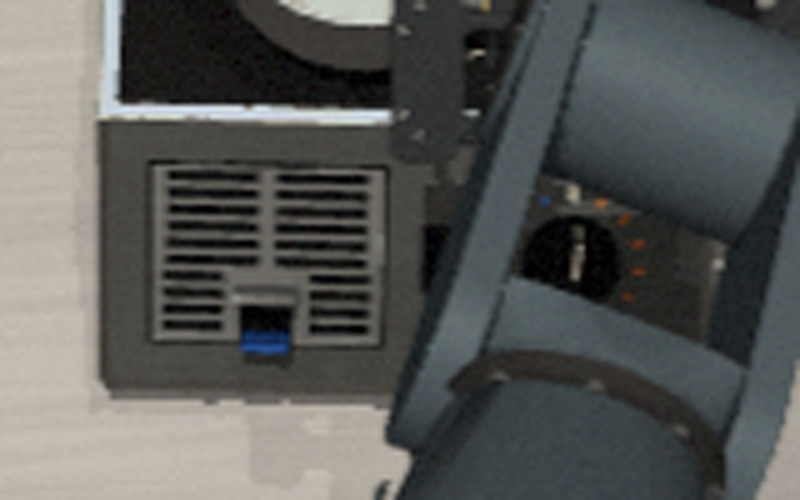

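The dial pointer now stands at the white mark (crop 576,250 against the mark at 575,190). I'll turn the tool back, then adjust the tilt near the inner reach.

```bash
python3 -m creep '[[[0,-20,0],0.18],[[0,-20,0],0.18],[[0,0,0],0.18],[[0,0,0],0.18],[[0,0,0],0.18],[[0,0,0],0.18],[[0,0,0],0.18],[[0,0,0],0.18],[[0,0,0],0.14],[[0,0,0],0]]' 0.6; python3 - <<'E'
from go import *
s,p,Rm=rep();print((PE.T@Rm).round(3),to([.45,.1,.22]))
E
```

```text
t: 13.32
tcp_pos: [0.6179, -0.0897, 0.2466]
tcp_rot: [0.003, 0.981, -0.065, 0.182]
ft_force: [-0.1, 0.9, -0.4]
opening: 0.052
t 13.32 tcp [ 0.6179 -0.0897  0.2466] panel [ 105.3 -154.   133.9] open 52.0 F [-0.1  0.9 -0.4] M [-0.06  0.26 -0.  ]
tilt 21.0 tool x ang in panel(ccw) -3.1 world -7.8 q [-0.37  0.38  1.7   0.16  0.72 -0.34]
[[ 0.986 -0.053 -0.157]
 [-0.054 -0.999 -0.002]
 [-0.157  0.011 -0.988]] [-188.8 -166.   -40.7]
```

```bash
python3 -m creep '[[[-38,-33,-8],0],[[-38,-33,-8],0],[[-38,-33,-8],0],[[-38,-33,-8],0],[[-38,-33,-8],-0.05]]'; python3 - <<'E'
from go import *
s,p,Rm=rep()
E
python3 -m creep '[[[-30,0,-10],0],[[-30,0,-10],0],[[-30,0,-10],0]]';python3 - <<'E'
from go import *
s,p,Rm=rep()
E
```

```text
t: 13.95
tcp_pos: [0.4477, 0.0994, 0.2182]
tcp_rot: [0.01, 0.982, -0.038, 0.185]
ft_force: [0.6, 1.2, 0.3]
opening: 0.052
t 13.95 tcp [0.4477 0.0994 0.2182] panel [-68.6  21.2 201.5] open 52.0 F [0.6 1.2 0.3] M [-0.06  0.26 -0.04]
tilt 21.4 tool x ang in panel(ccw) 0.2 world -4.3 q [-0.    0.21  2.1  -0.07  0.47  0.13]
t: 14.32
tcp_pos: [0.3489, 0.1088, 0.2131]
tcp_rot: [0.01, 0.982, -0.031, 0.185]
ft_force: [-0.3, -0.2, 0.2]
opening: 0.0523
t 14.32 tcp [0.3489 0.1088 0.2131] panel [-157.1   23.   246.7] open 52.3 F [-0.3 -0.2  0.2] M [-0.01  0.3  -0.01]
tilt 21.4 tool x ang in panel(ccw) 0.9 world -3.5 q [ 0.03  0.09  2.29 -0.11  0.39  0.19]
```

```bash
python3 -m creep '[[[-20,0,0],0],[[-20,0,0],0],[[-20,0,0],0]]'; python3 - <<'E'
from go import *
s,p,Rm=rep()
E
python3 -m creep '[[[-20,0,0],0],[[-20,0,0],0],[[-20,0,0],0]]';python3 - <<'E'
from go import *
s,p,Rm=rep()
E
```

```text
t: 14.7
tcp_pos: [0.2903, 0.1124, 0.1916]
tcp_rot: [0.011, 0.982, -0.027, 0.187]
ft_force: [0.8, 0.4, -0.4]
opening: 0.0522
t 14.7 tcp [0.2903 0.1124 0.1916] panel [-218.7   22.   257.4] open 52.2 F [ 0.8  0.4 -0.4] M [-0.04  0.27  0.01]
tilt 21.6 tool x ang in panel(ccw) 1.4 world -3.0 q [ 0.06  0.08  2.43 -0.21  0.26  0.31]
t: 15.08
tcp_pos: [0.2524, 0.1319, 0.1954]
tcp_rot: [0.018, 0.984, -0.026, 0.177]
ft_force: [0.2, 0.3, 0.4]
opening: 0.052
t 15.07 tcp [0.2524 0.1319 0.1954] panel [-250.8   38.4  280.3] open 52.0 F [0.2 0.3 0.4] M [-0.06  0.22 -0.04]
tilt 20.5 tool x ang in panel(ccw) 1.7 world -2.7 q [ 0.22  0.04  2.44 -0.36  0.34  0.59]
```

```bash
python3 -m creep '[[[-35,15,0],0],[[-35,15,0],0],[[-35,15,0],0],[[-35,15,0],0]]'; python3 - <<'E'
from go import *
s,p,Rm=rep();print((PE.T@Rm).round(3))
E
```

```text
t: 15.58
tcp_pos: [0.1461, 0.1276, 0.2287]
tcp_rot: [0.037, 0.987, -0.026, 0.156]
ft_force: [-1.0, 0.6, 0.0]
opening: 0.0521
t 15.57 tcp [0.1461 0.1276 0.2287] panel [-325.6   25.9  362.1] open 52.1 F [-1.   0.6  0. ] M [-0.01  0.26  0.04]
tilt 18.4 tool x ang in panel(ccw) 2.0 world -2.4 q [ 0.48 -0.21  2.44 -0.34  0.7   0.77]
[[ 0.978  0.045 -0.205]
 [ 0.034 -0.998 -0.057]
 [-0.207  0.049 -0.977]]
```

```bash
python3 -m creep '[[[45,0,0],0],[[45,0,0],0],[[45,0,10],0],[[0,0,0],0]]'; python3 - <<'E'
from go import *
s,p,Rm=rep();print((PE.T@Rm).round(3))
E
python3 -m creep '[[[-20,0,25],0],[[-20,0,25],0],[[-20,0,25],0]]'; python3 - <<'E'
from go import *
s,p,Rm=rep();print((PE.T@Rm).round(3))
E
```

```text
t: 16.08
tcp_pos: [0.2764, 0.1256, 0.2626]
tcp_rot: [0.035, 0.987, -0.012, 0.159]
ft_force: [0.0, -0.6, 0.3]
opening: 0.0522
t 16.07 tcp [0.2764 0.1256 0.2626] panel [-196.1   34.1  326.4] open 52.2 F [ 0.  -0.6  0.3] M [ 0.02  0.29 -0.05]
tilt 18.7 tool x ang in panel(ccw) 3.6 world -0.7 q [ 0.19 -0.11  2.25 -0.2   0.71  0.35]
[[ 0.978  0.07  -0.199]
 [ 0.062 -0.997 -0.049]
 [-0.201  0.036 -0.979]]
t: 16.45
tcp_pos: [0.2508, 0.1274, 0.1816]
tcp_rot: [0.037, 0.986, -0.011, 0.159]
ft_force: [9.4, 2.0, 3.7]
opening: 0.0523
t 16.45 tcp [0.2508 0.1274 0.1816] panel [-258.8   33.8  269.1] open 52.3 F [9.4 2.  3.7] M [ 0.18 -0.32 -0.01]
tilt 18.8 tool x ang in panel(ccw) 3.7 world -0.6 q [ 0.23  0.1   2.44 -0.47  0.33  0.68]
[[ 0.978  0.073 -0.197]
 [ 0.064 -0.997 -0.052]
 [-0.201  0.039 -0.979]]
```

```bash
python3 -m creep '[[[-25,-5,20],0],[[-25,-5,20],0],[[-25,-5,20],0]]'; python3 - <<'E'
from go import *
s,p,Rm=rep();print((PE.T@Rm).round(3))
E
```

```text
t: 16.82
tcp_pos: [0.2258, 0.176, 0.1337]
tcp_rot: [0.052, 0.988, -0.013, 0.144]
ft_force: [0.1, -0.8, -0.7]
opening: 0.0519
t 16.82 tcp [0.2258 0.176  0.1337] panel [-307.6   80.3  241.9] open 51.9 F [ 0.1 -0.8 -0.7] M [-0.04  0.23 -0.02]
tilt 17.6 tool x ang in panel(ccw) 3.8 world -0.7 q [ 0.52  0.33  2.44 -0.95  0.29  1.46]
[[ 0.971  0.081 -0.224]
 [ 0.064 -0.994 -0.084]
 [-0.23   0.067 -0.971]]
```

```bash
cat >> go.py <<'E'
def pinch(w,u,y=0.):
    "TCP world so that it is at (w,u) in the tilted frame, panel y"
    s,p,Rm=st();M=PE.T@Rm
    ux=-M[0,2];uz=-M[2,2];n=np.hypot(ux,uz);ux/=n;uz/=n
    return pan2w(h,(w*uz+u*ux,y,u*uz-w*ux))[0]
def where():
    s,p,Rm=st();M=PE.T@Rm;ux=-M[0,2];uz=-M[2,2];n=np.hypot(ux,uz);ux/=n;uz/=n
    q=PE.T@(p-O);print("mismatch deg",np.degrees(np.arctan2(ux,uz)).round(1),"lat",np.degrees(M[1,2]).round(1),"w,u,y mm",((q[0]*uz-q[2]*ux)*1000).round(1),((q[0]*ux+q[2]*uz)*1000).round(1),(q[1]*1000).round(1))
E
python3 - <<'E'
from go import *
where();P=pinch(-.033,.06);print(P.round(3),to(P))
E
```

```text
mismatch deg 13.0 lat -4.8 w,u,y mm -354.2 166.4 80.3
[0.557 0.07  0.126] [316.   91.6 112.7]
```

```bash
python3 -m creep '[[[40,11,13],0.03],[[40,11,13],0.03],[[40,11,14],0],[[40,11,14],0],[[40,11,14],0],[[40,11,14],0],[[38,11,14],0],[[20,8,8],0]]' 0.58; python3 - <<'E'
from go import *
rep();where();P=pinch(-.033,.06);print(P.round(3),to(P))
E
```

```text
t: 17.82
tcp_pos: [0.5303, 0.0706, 0.125]
tcp_rot: [0.048, 0.989, -0.025, 0.14]
ft_force: [0.4, -0.1, -0.7]
opening: 0.0505
t 17.82 tcp [0.5303 0.0706 0.125 ] panel [-42.   -1.   78.5] open 50.5 F [ 0.4 -0.1 -0.7] M [-0.05  0.23 -0.02]
tilt 17.0 tool x ang in panel(ccw) 2.3 world -2.2 q [-0.02  0.5   1.95 -0.24  0.43  0.23]
mismatch deg 13.6 lat -4.6 w,u,y mm -59.3 66.4 -1.0
[0.557 0.069 0.126] [26.3 -0.5  6.3]
```

```bash
python3 -m creep '[[[22,0,8],0.03],[[8,0,20],0],[[0,0,15],0],[[0,0,8],0]]'; python3 - <<'E'
from go import *
rep();where();P=pinch(-.033,.004);print(P.round(3),to(P))
for c,x0,y0 in (("scene",260,160),("top",250,170)):
    d=cam(c);cv2.imwrite(f"pics/{c}3.png",cv2.resize(d["pixels"][y0:y0+120,x0:x0+150,::-1],None,fx=5,fy=5,interpolation=cv2.INTER_CUBIC))
E
```

```text
t: 18.32
tcp_pos: [0.5722, 0.0639, 0.0837]
tcp_rot: [0.047, 0.988, -0.038, 0.14]
ft_force: [0.1, -0.6, -0.2]
opening: 0.0509
t 18.32 tcp [0.5722 0.0639 0.0837] panel [-25.9  -4.4  21.6] open 50.9 F [ 0.1 -0.6 -0.2] M [-0.02  0.26 -0.01]
tilt 16.9 tool x ang in panel(ccw) 0.7 world -3.8 q [-0.03  0.61  1.87 -0.25  0.39  0.27]
mismatch deg 13.7 lat -4.6 w,u,y mm -30.3 14.8 -4.4
[0.573 0.068 0.073] [-2.6 -5.3 10.4]
```

View pics/scene3.png

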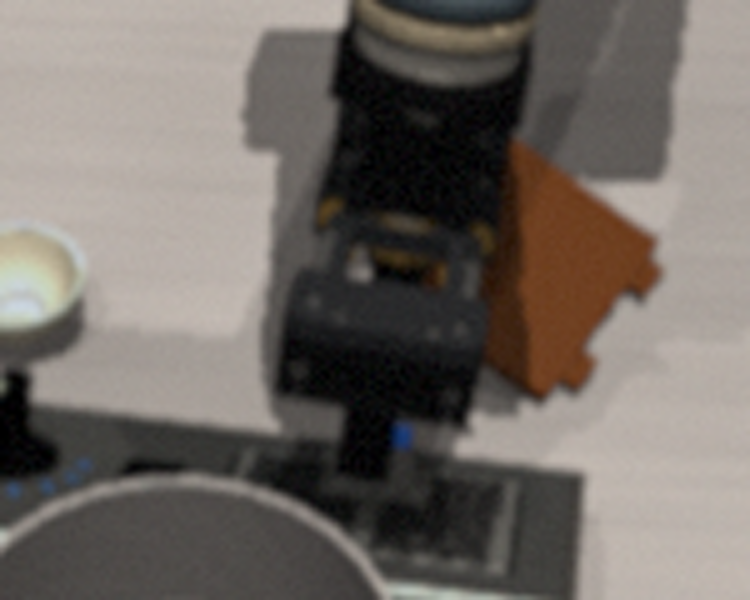

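View pics/top3.png

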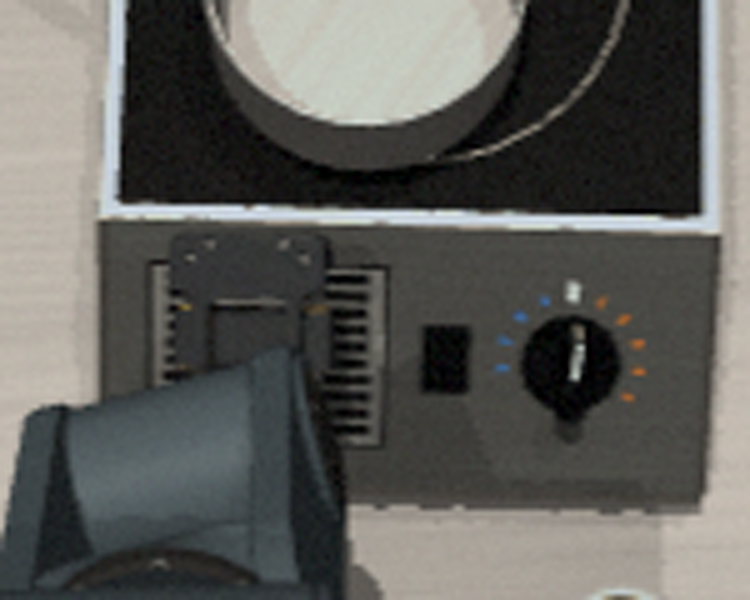

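```bash
python3 -m creep '[[[-3,-5,5],0],[[0,0,3],0],[[0,0,2],0]]'; python3 - <<'E'
from go import *
rep();where();P=pinch(-.029,.003);print(P.round(3),to(P))
E
```

```text
t: 18.8
tcp_pos: [0.5715, 0.0689, 0.073]
tcp_rot: [0.046, 0.988, -0.038, 0.139]
ft_force: [-0.4, -0.6, -0.1]
opening: 0.0504
t 18.8 tcp [0.5715 0.0689 0.073 ] panel [-32.3   0.5  12.8] open 50.4 F [-0.4 -0.6 -0.1] M [-0.01  0.19 -0.04]
tilt 16.9 tool x ang in panel(ccw) 0.8 world -3.7 q [-0.02  0.63  1.88 -0.27  0.36  0.3 ]
mismatch deg 13.7 lat -4.6 w,u,y mm -34.4 4.8 0.5
[0.577 0.068 0.073] [5.4 0.4 1.8]
```

```bash
python3 -m creep '[[[4,0,1.5],0],[[0,0,0],0],[[0,0,0],0]]' 0.39 15; python3 - <<'E'
from go import *
rep();where()
E
python3 -m creep '[[[0,0,0],0],[[0,0,0],0],[[0,0,0],0]]' 0.3 15; python3 - <<'E'
from go import *
rep();where()
E
```

```text
t: 19.18
tcp_pos: [0.5739, 0.0684, 0.072]
tcp_rot: [0.047, 0.989, -0.038, 0.137]
ft_force: [-1.7, 1.6, -0.4]
opening: 0.035
t 19.18 tcp [0.5739 0.0684 0.072 ] panel [-30.7   0.2  10.8] open 35.0 F [-1.7  1.6 -0.4] M [ 0.15  0.63 -0.02]
tilt 16.7 tool x ang in panel(ccw) 0.7 world -3.7 q [-0.02  0.64  1.87 -0.27  0.37  0.29]
mismatch deg 14.0 lat -4.7 w,u,y mm -32.4 3.0 0.2
t: 19.55
tcp_pos: [0.5749, 0.0683, 0.0729]
tcp_rot: [0.047, 0.989, -0.038, 0.138]
ft_force: [-1.9, 0.2, 2.6]
opening: 0.0265
t 19.55 tcp [0.5749 0.0683 0.0729] panel [-29.3   0.2  11.1] open 26.5 F [-1.9  0.2  2.6] M [ 0.    0.48 -0.05]
tilt 16.8 tool x ang in panel(ccw) 0.7 world -3.7 q [-0.02  0.63  1.87 -0.27  0.37  0.29]
mismatch deg 13.8 lat -4.7 w,u,y mm -31.1 3.8 0.2
```

```bash
python3 -m creep '[[[0,0,0],0],[[0,0,0],0],[[0,0,0],0]]' 0.1 25; python3 - <<'E'
from go import *
rep();where()
for c,x0,y0 in (("scene",260,160),):
    d=cam(c);cv2.imwrite(f"pics/{c}4.png",cv2.resize(d["pixels"][y0:y0+120,x0:x0+150,::-1],None,fx=5,fy=5,interpolation=cv2.INTER_CUBIC))
E
```

```text
t: 19.92
tcp_pos: [0.5757, 0.0683, 0.0735]
tcp_rot: [0.047, 0.988, -0.038, 0.139]
ft_force: [-1.2, -0.2, 1.7]
opening: 0.0226
t 19.93 tcp [0.5757 0.0683 0.0735] panel [-28.3   0.2  11.2] open 22.6 F [-1.2 -0.2  1.7] M [-0.04  0.39 -0.09]
tilt 16.9 tool x ang in panel(ccw) 0.7 world -3.8 q [-0.02  0.63  1.87 -0.27  0.37  0.29]
mismatch deg 13.7 lat -4.7 w,u,y mm -30.1 4.2 0.2
```

View pics/scene4.png

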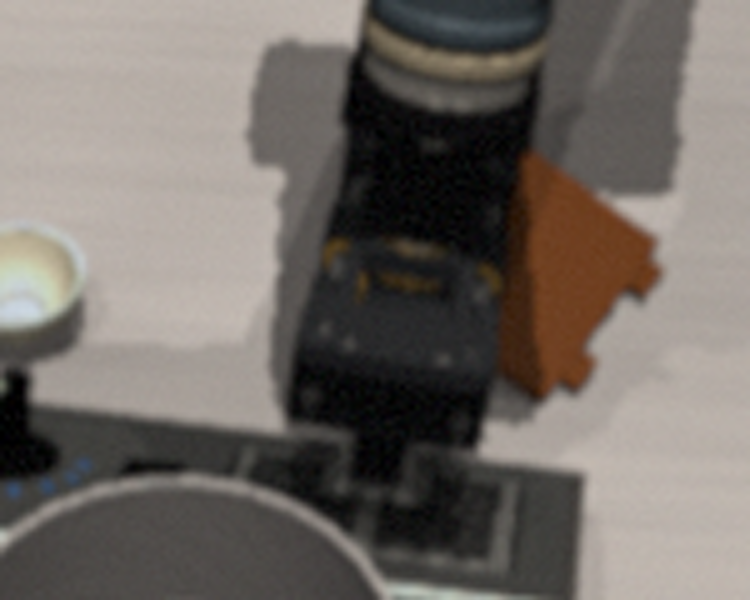

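```bash
python3 -m creep '[[[0,0,-5],0],[[0.5,0,-5],0]]'; python3 - <<'E'
from go import *
rep();where()
E
python3 -m creep '[[[0.5,0,-5],0],[[0.5,0,-5],0],[[0,0,0],0]]'; python3 - <<'E'
from go import *
rep();where()
for c,x0,y0 in (("scene",260,160),("top",250,170)):
    d=cam(c);cv2.imwrite(f"pics/{c}5.png",cv2.resize(d["pixels"][y0:y0+120,x0:x0+150,::-1],None,fx=5,fy=5,interpolation=cv2.INTER_CUBIC))
E
```

```text
t: 20.23
tcp_pos: [0.5733, 0.069, 0.0826]
tcp_rot: [0.047, 0.988, -0.039, 0.139]
ft_force: [0.5, -1.0, -2.3]
opening: 0.0216
t 20.23 tcp [0.5733 0.069  0.0826] panel [-26.    0.8  20.3] open 21.6 F [ 0.5 -1.  -2.3] M [-0.13  0.4  -0.17]
tilt 16.8 tool x ang in panel(ccw) 0.7 world -3.8 q [-0.02  0.61  1.87 -0.26  0.39  0.28]
mismatch deg 13.8 lat -4.7 w,u,y mm -30.0 13.5 0.8
t: 20.6
tcp_pos: [0.5714, 0.0697, 0.093]
tcp_rot: [0.047, 0.989, -0.039, 0.138]
ft_force: [1.9, -0.8, -4.4]
opening: 0.0213
t 20.6 tcp [0.5714 0.0697 0.093 ] panel [-22.4   1.3  30.2] open 21.3 F [ 1.9 -0.8 -4.4] M [-0.08  0.37 -0.15]
tilt 16.8 tool x ang in panel(ccw) 0.7 world -3.8 q [-0.02  0.59  1.87 -0.24  0.42  0.27]
mismatch deg 13.8 lat -4.7 w,u,y mm -29.0 24.0 1.3
```

View pics/scene5.png

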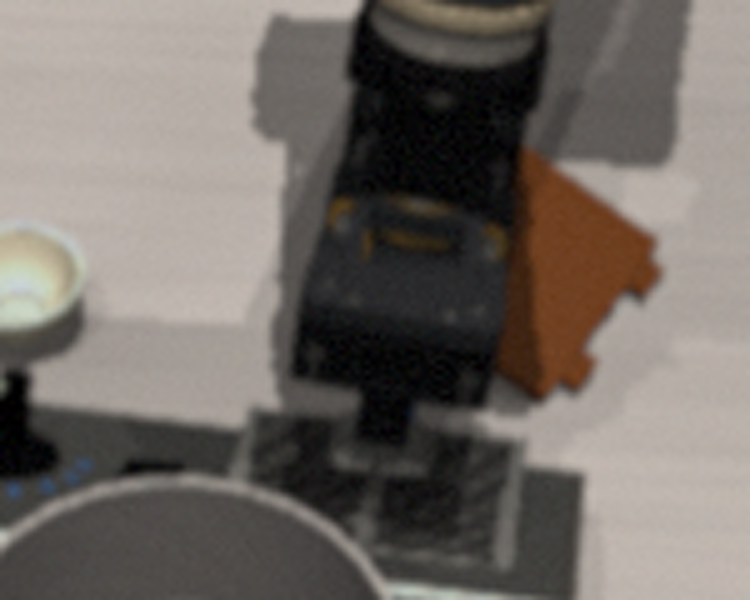

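View pics/top5.png

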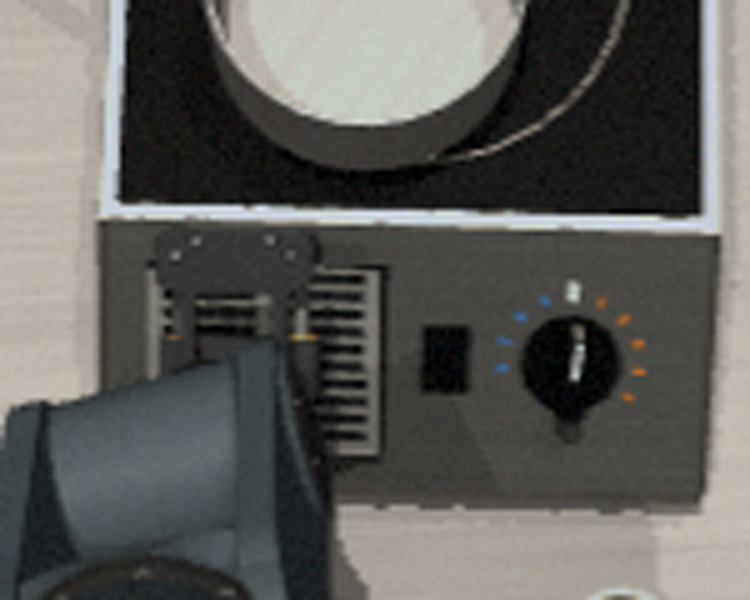

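```bash
python3 -m creep '[[[0.5,0,-3],0],[[0,0,0],0]]' 0.1 30; python3 - <<'E'
from go import *
rep();where()
E
python3 -m creep '[[[-5,0,0],0],[[-7,0,0],0],[[-8,0,0],0],[[-8,0,0],0]]'; python3 - <<'E'
from go import *
rep();where()
E
```

```text
t: 20.95
tcp_pos: [0.5712, 0.0698, 0.0955]
tcp_rot: [0.047, 0.989, -0.039, 0.138]
ft_force: [3.1, -1.3, -4.5]
opening: 0.0208
t 20.95 tcp [0.5712 0.0698 0.0955] panel [-21.3   1.4  32.5] open 20.8 F [ 3.1 -1.3 -4.5] M [-0.09  0.38 -0.14]
tilt 16.8 tool x ang in panel(ccw) 0.7 world -3.8 q [-0.02  0.59  1.87 -0.24  0.42  0.27]
mismatch deg 13.9 lat -4.7 w,u,y mm -28.5 26.5 1.4
t: 21.45
tcp_pos: [0.5423, 0.0722, 0.0876]
tcp_rot: [0.047, 0.989, -0.038, 0.138]
ft_force: [-0.6, -0.2, -2.1]
opening: 0.0211
t 21.45 tcp [0.5423 0.0722 0.0876] panel [-50.4   1.5  40.2] open 21.1 F [-0.6 -0.2 -2.1] M [ 0.02  0.37 -0.06]
tilt 16.8 tool x ang in panel(ccw) 0.7 world -3.8 q [-0.02  0.58  1.94 -0.29  0.36  0.32]
mismatch deg 13.9 lat -4.7 w,u,y mm -58.5 27.0 1.5
```

```bash
python3 -m creep '[[[-10,0,-10],0],[[-5,0,-20],0],[[0,0,-30],0],[[0,0,-40],0],[[0,0,-40],0],[[0,0,-20],0],[[0,0,0],0]]'; python3 - <<'E'
from go import *
rep();where()
for c,x0,y0 in (("scene",220,70),("top",230,170)):
    d=cam(c);cv2.imwrite(f"pics/{c}6.png",cv2.resize(d["pixels"][y0:y0+200,x0:x0+250,::-1],None,fx=3,fy=3,interpolation=cv2.INTER_CUBIC))
E
```

```text
t: 22.32
tcp_pos: [0.4738, 0.0916, 0.2413]
tcp_rot: [0.046, 0.989, -0.037, 0.134]
ft_force: [-0.7, 0.4, -2.7]
opening: 0.021
t 22.32 tcp [0.4738 0.0916 0.2413] panel [-34.   15.5 208.2] open 21.0 F [-0.7  0.4 -2.7] M [0.01 0.37 0.02]
tilt 16.4 tool x ang in panel(ccw) 0.8 world -3.6 q [ 0.03  0.23  1.93 -0.17  0.73  0.21]
mismatch deg 14.3 lat -4.6 w,u,y mm -84.4 193.4 15.5
```

View pics/scene6.png

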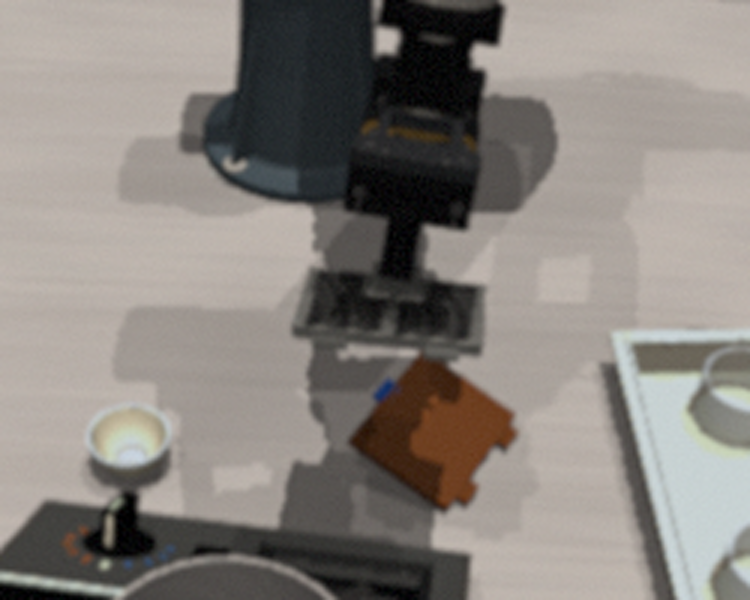

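View pics/top6.png

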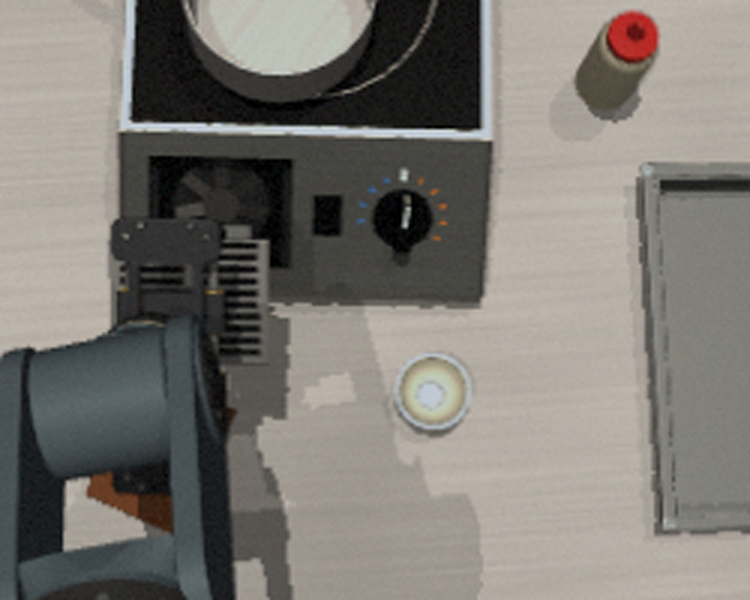

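The cover is out, held between the pads and tilted about 16° (scene crop 390,315; the empty opening is visible at top crop 220,200). Next I measure the steel pan.

```bash
python3 - <<'E'
import cv2,numpy as np
t=cv2.imread("pics/top0.png")[210:360,425:535];s=cv2.imread("pics/scene0.png")[160:285,75:210]
a=cv2.resize(t,None,fx=4,fy=4,interpolation=cv2.INTER_CUBIC);cv2.imwrite("pics/pan_t.png",a)
b=cv2.resize(s,None,fx=4,fy=4,interpolation=cv2.INTER_CUBIC);cv2.imwrite("pics/pan_s.png",b)
E
```

```text
(no output)
```

View pics/pan_t.png

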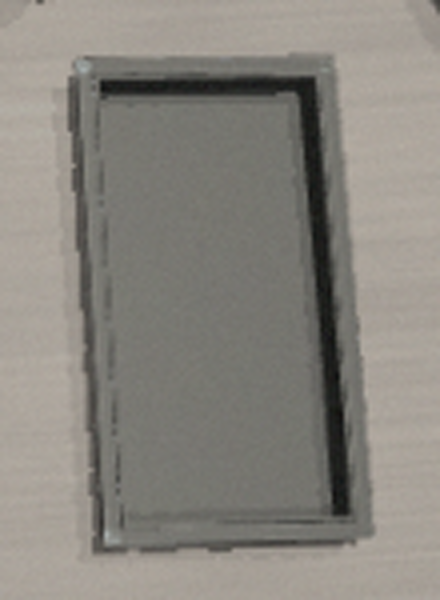

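View pics/pan_s.png

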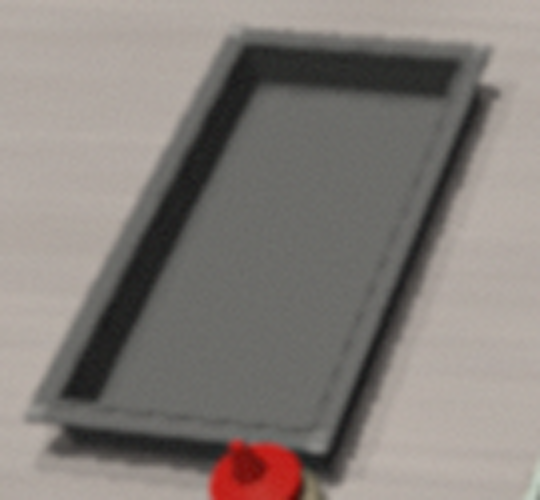

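```bash
python3 - <<'E'
from go import *
S,T=cam("scene"),cam("top")
t=lambda u,v:[425+(u+.5)/4-.5,210+(v+.5)/4-.5]; s=lambda u,v:[75+(u+.5)/4-.5,160+(v+.5)/4-.5]
F=[((1,1),T,t(76,59)),((1,-1),T,t(333,56)),((-1,-1),T,t(371,539)),((-1,1),T,t(103,542)),((-1,-1),S,s(232,29)),((-1,1),S,s(489,47)),((1,1),S,s(328,447)),((1,-1),S,s(31,409))]
def f(v): return np.concatenate([proj(d,hob2w(v[:3],(a*.1625,b*.09,v[3])))[0]-uv for (a,b),d,uv in F])
r=least_squares(f,[.465,-.396,0,.04]);print("pan x,y,yaw,z",r.x.round(4));print(f(r.x).reshape(-1,2).round(1).tolist())
np.save("pan.npy",r.x)
s_,p,Rm=rep()
# cover centre in tool: grip at cover x -.027
print("toolx world",Rm[:,0].round(3),Rm[:,1].round(3),Rm[:,2].round(3))
E
```

```text
pan x,y,yaw,z [ 0.4684 -0.3946 -0.0469  0.0398]
[[-0.3, -0.1], [0.4, -0.1], [1.0, -0.2], [0.4, 1.2], [0.7, -0.9], [1.7, -0.7], [0.3, 0.6], [-1.3, 1.7]]
t 22.52 tcp [0.4734 0.0911 0.2385] panel [-35.7  15.  206. ] open 20.7 F [-0.6 -0.4 -2.4] M [ 0.02  0.4  -0.03]
tilt 16.1 tool x ang in panel(ccw) 0.8 world -3.7 q [ 0.03  0.24  1.93 -0.17  0.73  0.21]
toolx world [ 0.963 -0.062  0.264] [-0.086 -0.993  0.083] [ 0.257 -0.102 -0.961]
```

```bash
python3 -m creep '[[[0,20,2],0],[[-1,35,4],0],[[-1,42,5],0],[[-1,42,5],0],[[-1,42,5],0],[[-1,42,5],0],[[-1,42,5],0],[[-1,42,5],0],[[-1,42,5],0],[[-1,42,5],0],[[-1,42,5],0],[[-1,30,4],0]]'; python3 - <<'E'
from go import *
s,p,Rm=rep();print(to([.4414,-.3933,.10]),Rm.round(3).tolist())
E
```

```text
t: 24.02
tcp_pos: [0.431, -0.3875, 0.2018]
tcp_rot: [0.041, 0.991, -0.037, 0.119]
ft_force: [0.3, 0.0, -2.8]
opening: 0.0211
t 24.02 tcp [ 0.431  -0.3875  0.2018] panel [ -58.3 -465.4  176.6] open 21.1 F [ 0.3  0.  -2.8] M [-0.04  0.33 -0.01]
tilt 14.4 tool x ang in panel(ccw) 0.7 world -3.8 q [-1.01  0.42  1.75  0.21  0.78 -1.07]
[-13.8  -2.4 101.5] [[0.969, -0.083, 0.232], [-0.064, -0.994, -0.09], [0.238, 0.072, -0.968]]
```

```bash
python3 -m creep '[[[-5,0,25],0],[[-5,0,30],0],[[-5,-1,30],0.02],[[-2,-1,22],0],[[0,0,8],0],[[0,0,0],0]]'; python3 - <<'E'
from go import *
s,p,Rm=rep();print(to([.4414,-.3933,.04]),Rm.round(3).tolist())
for c,x0,y0 in (("scene",75,100),("top",405,190)):
    d=cam(c);cv2.imwrite(f"pics/{c}7.png",cv2.resize(d["pixels"][y0:y0+190,x0:x0+160,::-1],None,fx=3.1,fy=3.1,interpolation=cv2.INTER_CUBIC))
E
```

```text
t: 24.78
tcp_pos: [0.4383, -0.4, 0.0741]
tcp_rot: [0.038, 0.991, -0.051, 0.115]
ft_force: [-0.1, 0.3, -1.6]
opening: 0.0212
t 24.77 tcp [ 0.4383 -0.4     0.0741] panel [-115.  -477.4   61.9] open 21.2 F [-0.1  0.3 -1.6] M [-0.01  0.32 -0.04]
tilt 13.9 tool x ang in panel(ccw) -0.9 world -5.4 q [-1.    0.64  1.81  0.29  0.51 -1.15]
[-5.5 -9.2 33.2] [[0.968, -0.109, 0.224], [-0.092, -0.992, -0.086], [0.232, 0.063, -0.971]]
```

View pics/scene7.png

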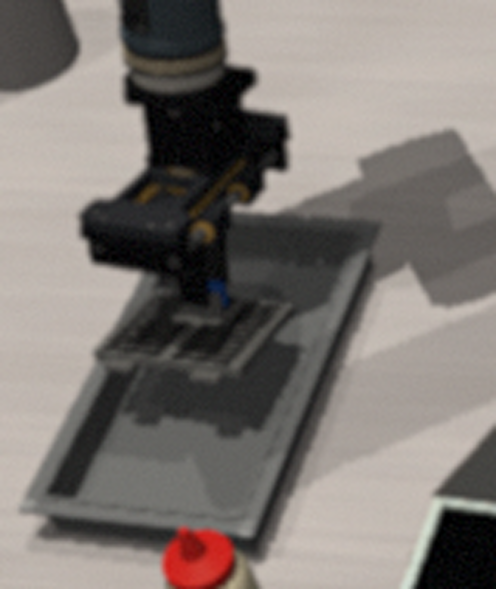

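View pics/top7.png

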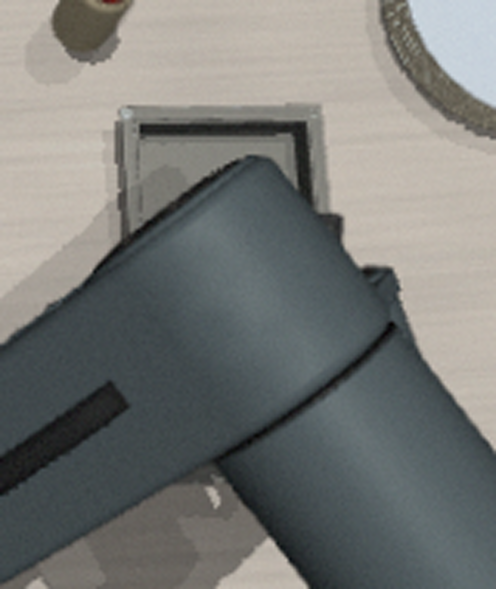

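```bash
python3 -m creep '[[[0,-6,0],-0.05],[[-4,-2,8],0],[[0,0,0],0]]'; python3 - <<'E'
from go import *
s,p,Rm=rep()
S=cam("scene")
cx=Rm[:,0].copy();cy=np.cross([0,0,1],cx);cy/=np.linalg.norm(cy);cz=np.cross(cx,cy)
C=p+cx*.027-cz*.0135   # cover origin underside
print("cover origin",C.round(4),"front low edge z",(C-cx*.049)[2].round(4),"pitch",np.degrees(np.arcsin(cx[2])).round(1))
pn=np.load("pan.npy");d=C[:2]-pn[:2];a=pn[2];print("in pan",(d[0]*np.cos(a)+d[1]*np.sin(a)).round(4),(-d[0]*np.sin(a)+d[1]*np.cos(a)).round(4),"yaw diff deg",np.degrees(np.arctan2(cx[1],cx[0])-a).round(1))
im=S["pixels"][140:290,75:235,::-1];im=cv2.resize(im,None,fx=4,fy=4,interpolation=cv2.INTER_CUBIC)
for z in(0,.01):
    q=np.array([C+cx*x+cy*y+cz*z for x,y in((.046,.06),(.046,-.06),(-.049,-.06),(-.049,.06))]);u=(proj(S,q)+.5-[75,140])*4
    cv2.polylines(im,[u.astype(int).reshape(-1,1,2)],True,(0,0,255) if z==0 else (0,255,255),1)
cv2.imwrite("pics/ov8.png",im)
E
```

```text
t: 25.25
tcp_pos: [0.4381, -0.3945, 0.0684]
tcp_rot: [0.044, 0.992, -0.025, 0.116]
ft_force: [0.1, 0.3, -2.2]
opening: 0.0209
t 25.25 tcp [ 0.4381 -0.3945  0.0684] panel [-118.4 -471.9   57.2] open 20.9 F [ 0.1  0.3 -2.2] M [-0.01  0.35  0.03]
tilt 14.3 tool x ang in panel(ccw) 2.2 world -2.3 q [-1.    0.65  1.83  0.31  0.48 -1.21]
cover origin [ 0.4675 -0.3957  0.0615] front low edge z 0.0501 pitch 13.5
in pan -0.0008 -0.0011 yaw diff deg 0.3
```

View pics/ov8.png

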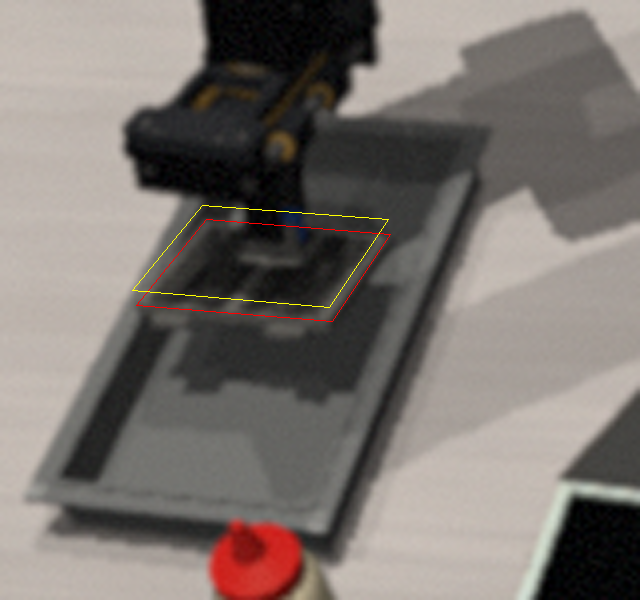

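```bash
python3 -m creep '[[[-3,0,12],0],[[-3,0,12],0],[[-2,0,9],0],[[-1,0,4],0],[[0,0,0],0]]'; python3 - <<'E'
from go import *
s,p,Rm=rep()
E
```

```text
t: 25.92
tcp_pos: [0.4405, -0.3994, 0.0308]
tcp_rot: [0.045, 0.992, -0.026, 0.119]
ft_force: [-4.0, 1.2, 5.3]
opening: 0.0209
t 25.93 tcp [ 0.4405 -0.3994  0.0308] panel [-134.8 -476.6   23.3] open 20.9 F [-4.   1.2  5.3] M [ 0.04  1.03 -0.03]
tilt 14.6 tool x ang in panel(ccw) 2.1 world -2.4 q [-1.    0.72  1.83  0.38  0.4  -1.28]
```

```bash
python3 - <<'E'
from go import *
S=cam("scene")
im=S["pixels"][160:280,85:215,::-1];cv2.imwrite("pics/s9.png",cv2.resize(im,None,fx=6,fy=5,interpolation=cv2.INTER_CUBIC))
E
```

```text
(no output)
```

View pics/s9.png

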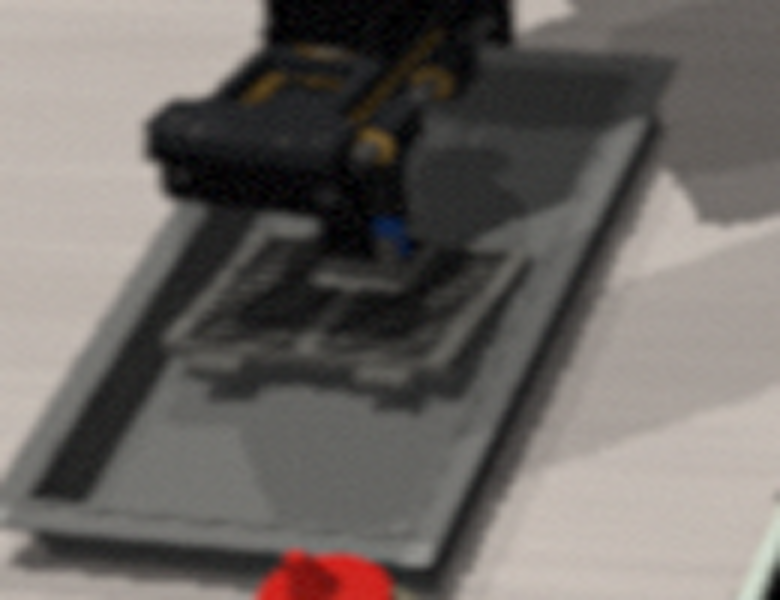

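```bash
python3 -m creep '[[[0,-4,-3],0],[[0,-4,0],0],[[0,0,1.5],0],[[0,0,0],0]]'; python3 - <<'E'
from go import *
s,p,Rm=rep()
E
```

```text
t: 26.48
tcp_pos: [0.4406, -0.3904, 0.0312]
tcp_rot: [0.045, 0.992, -0.026, 0.119]
ft_force: [-1.3, 1.0, 2.0]
opening: 0.0214
t 26.48 tcp [ 0.4406 -0.3904  0.0312] panel [-135.1 -467.6   23.9] open 21.4 F [-1.3  1.   2. ] M [0.02 0.46 0.  ]
tilt 14.6 tool x ang in panel(ccw) 2.1 world -2.4 q [-0.99  0.72  1.85  0.38  0.39 -1.28]
```

```bash
python3 -m creep '[[[0,0,0],0],[[0,0,0],0]]' 0.30 8; python3 -m creep '[[[0,0,2],0],[[0,0,2],0],[[0,0,0],0]]'; python3 - <<'E'
from go import *
s,p,Rm=rep()
E
```

```text
t: 26.72
tcp_pos: [0.4407, -0.3907, 0.0309]
tcp_rot: [0.045, 0.992, -0.026, 0.119]
ft_force: [1.1, 1.4, -0.3]
opening: 0.0256
t: 27.1
tcp_pos: [0.4429, -0.3919, 0.0276]
tcp_rot: [0.046, 0.991, -0.026, 0.12]
ft_force: [1.1, 1.4, 0.6]
opening: 0.0263
t 27.1 tcp [ 0.4429 -0.3919  0.0276] panel [-134.9 -468.9   19.7] open 26.3 F [1.1 1.4 0.6] M [0.09 0.16 0.03]
tilt 14.7 tool x ang in panel(ccw) 2.1 world -2.4 q [-0.99  0.73  1.84  0.39  0.38 -1.29]
```

Releasing in small stages.

```bash
python3 -m creep '[[[0,0,1],0],[[0,0,1],0]]' 0.33 8; python3 -m creep '[[[0,0,0],0],[[0,0,0],0]]' 0.355 8;  python3 - <<'E'
from go import *
s,p,Rm=rep()
S=cam("scene")
im=S["pixels"][160:280,85:215,::-1];cv2.imwrite("pics/s10.png",cv2.resize(im,None,fx=6,fy=5,interpolation=cv2.INTER_CUBIC))
E
```

```text
t: 27.35
tcp_pos: [0.4437, -0.3926, 0.0258]
tcp_rot: [0.046, 0.991, -0.026, 0.12]
ft_force: [2.0, 1.0, 1.7]
opening: 0.0283
t: 27.6
tcp_pos: [0.4437, -0.3929, 0.0257]
tcp_rot: [0.047, 0.991, -0.026, 0.12]
ft_force: [2.3, 0.2, 0.4]
opening: 0.0312
t 27.6 tcp [ 0.4437 -0.3929  0.0257] panel [-135.1 -469.8   17.5] open 31.2 F [2.3 0.2 0.4] M [0.02 0.04 0.08]
tilt 14.8 tool x ang in panel(ccw) 2.1 world -2.4 q [-0.99  0.73  1.84  0.39  0.38 -1.29]
```

View pics/s10.png

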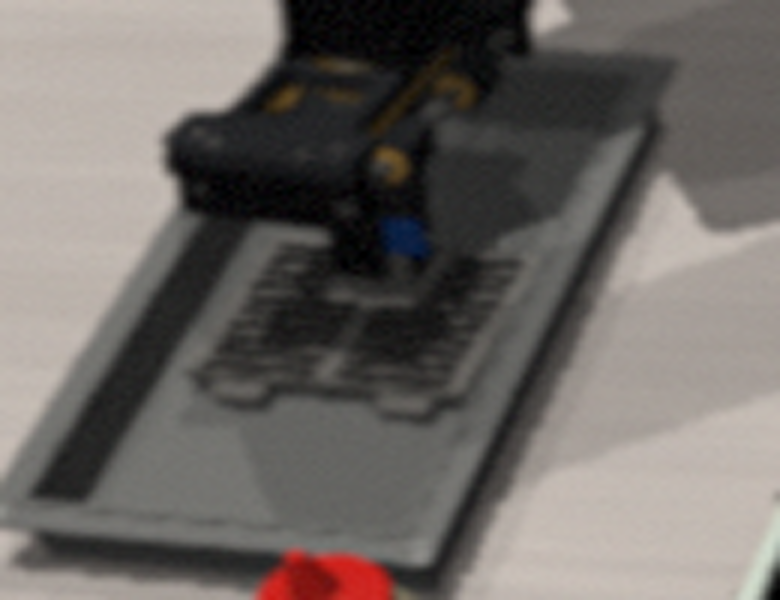

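The cover lies flat, with no shadow gap at its far edge (crop 200–460, 380–410). I'll open and back out.

```bash
python3 -m creep '[[[0,0,0],0],[[0,0,0],0],[[0,0,0],0]]' 0.45 8;  python3 -m creep '[[[0,0,0],0],[[0,0,0],0],[[0,0,0],0]]' 0.64 8; python3 -m creep '[[[1,0,-5],0],[[3,0,-12],0],[[4,0,-20],0],[[0,0,-40],0],[[0,0,-50],0],[[0,-50,-20],0],[[0,-55,0],0],[[0,-55,0],0],[[0,-55,0],0],[[0,-50,0],0],[[0,-20,0],0],[[0,0,0],0]]'; python3 - <<'E'
from go import *
s,p,Rm=rep()
for c in("scene","top"):
    d=cam(c);cv2.imwrite(f"pics/{c}11.png",d["pixels"][:,:,::-1])
T=CAM["top"];S=CAM["scene"]
cv2.imwrite("pics/t11.png",cv2.resize(T["pixels"][210:360,425:535,::-1],None,fx=4,fy=4,interpolation=cv2.INTER_CUBIC))
cv2.imwrite("pics/s11.png",cv2.resize(S["pixels"][160:285,75:210,::-1],None,fx=4.5,fy=4.5,interpolation=cv2.INTER_CUBIC))
E
```

```text
t: 28.02
tcp_pos: [0.4428, -0.3926, 0.0252]
tcp_rot: [0.046, 0.991, -0.026, 0.119]
ft_force: [0.2, -0.3, -0.2]
opening: 0.0391
t: 28.4
tcp_pos: [0.4425, -0.3924, 0.025]
tcp_rot: [0.046, 0.991, -0.026, 0.119]
ft_force: [-0.8, -0.5, -0.4]
opening: 0.0545
t: 29.9
tcp_pos: [0.4355, -0.0909, 0.1574]
tcp_rot: [0.053, 0.99, -0.028, 0.125]
ft_force: [0.3, 0.2, 1.0]
opening: 0.0557
t 29.9 tcp [ 0.4355 -0.0909  0.1574] panel [ -96.7 -169.4  147.5] open 55.7 F [0.3 0.2 1. ] M [0.   0.28 0.01]
tilt 15.7 tool x ang in panel(ccw) 2.0 world -2.5 q [-0.46  0.34  2.14  0.02  0.4  -0.43]
```

View pics/t11.png

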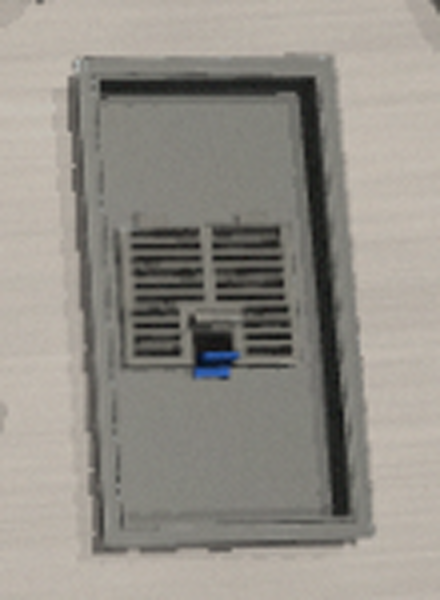

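View pics/s11.png

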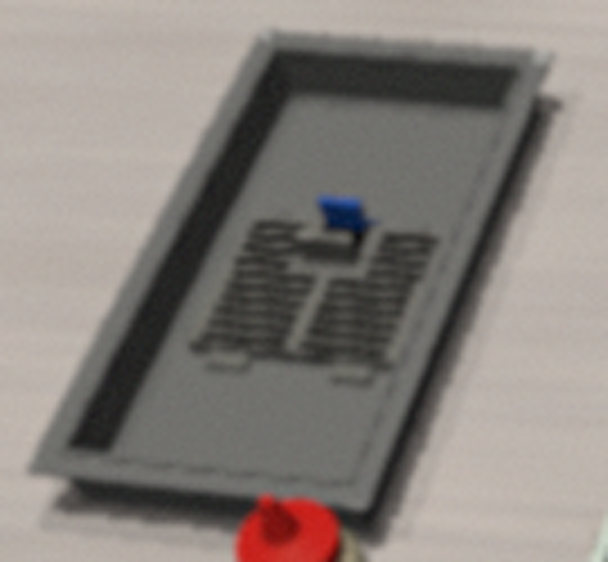

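View pics/top11.png

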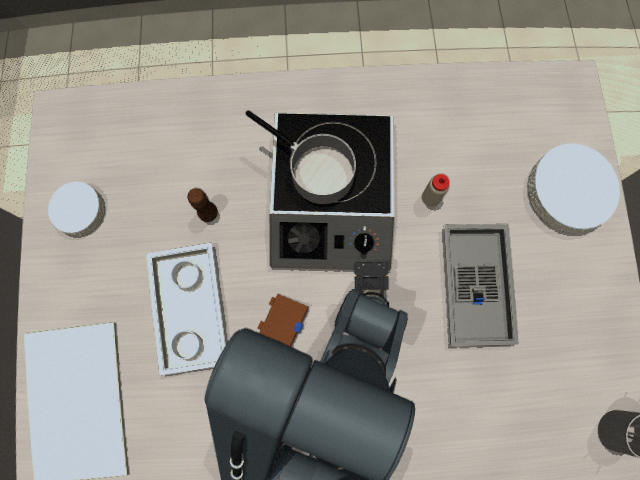

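```bash
python3 - <<'E'
from go import *
from plant import place_of
T=cam("top");S=cam("scene")
pn=np.load("pan.npy");a=pn[2]
t=lambda u,v:[425+(u+.5)/4-.5,210+(v+.5)/4-.5]
q=np.array([onplane(T,t(*c),.013)[:2] for c in((123,228),(292,225),(297,362),(127,365))])-pn[:2]
q=q@np.array([[np.cos(a),-np.sin(a)],[np.sin(a),np.cos(a)]]);print((q*1000).round(),(q.mean(0)*1000).round())
for n in("pinch_bowl","saucepan","cover","wash_pan"): print(n,[(np.round(r["centre"],1).tolist(),round(r["conf"],2)) for r in place_of("scene",n)[:2]])
s=rep()
E
```

```text
[[ 51.  58.]
 [ 51. -59.]
 [-43. -55.]
 [-42.  62.]] [4. 2.]
pinch_bowl [([464.7, 206.5], 0.64), ([262.5, 223.8], 0.58)]
saucepan [([294.8, 320.4], 0.74)]
cover [([365.2, 210.9], 0.78), ([145.8, 224.1], 0.69)]
wash_pan []
t 30.3 tcp [ 0.4359 -0.0934  0.1568] panel [ -96.5 -171.9  146.7] open 55.7 F [-0.1 -0.3 -0. ] M [-0.04  0.2  -0.05]
tilt 15.7 tool x ang in panel(ccw) 1.7 world -2.8 q [-0.47  0.34  2.13  0.02  0.4  -0.43]
```

View pics/scene11.png

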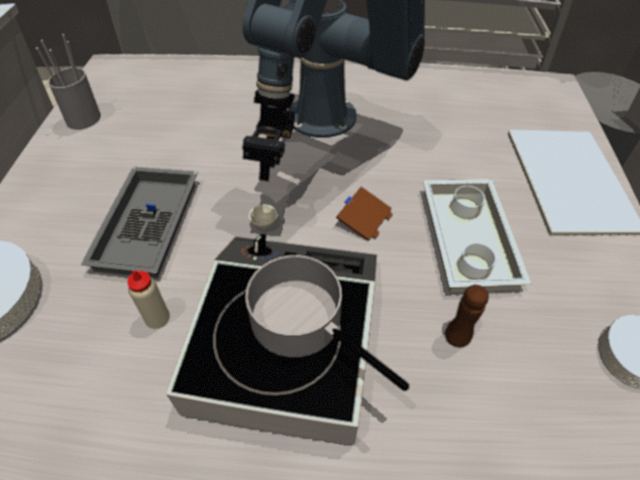

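The cover sits flat in the pan, about 4 mm and 2 mm off its centre. Nothing else has moved: the bowl is still at (262,218) and the gripper is clear. Handing in.

```bash
python3 -c "
from plant import bot;print(bot.close_job())"
```

```text
the job is handed in; nothing more can be done
None
```

The dial is at off, the cover lies flat in the steel pan with its louvres up, and I handed the job in at about 30 s of the 61 s allowed. The hand-in gives no verdict.

**What I did**
- **Dial:** it started at power 2, about 48° clockwise. I gripped its bar, turned it back and let go.
- **Tool tilt:** the moves only shift and turn about the tool's own axis. I got the tool to lean towards the panel by pushing it against the arm's reach limits. One such push gave a brief reading of about 84 N at the wrist, under the 120 N limit.
- **Cover:** I pinched the grey cover's tab, swung the cover up about 14°, drew it down-slope out of its lugs and carried it to the pan. I lowered its front edge onto the floor and released it in small stages. The brown look-alike on the worktop was left alone.

**Last checks**
- **Dial:** the pointer stands at the white mark in the top picture.
- **Cover position:** its centre is about 4 mm along and 2 mm across from the pan's centre. The measured size of about 94 × 117 mm agrees with a cover lying flat, and both pictures show it flat on the floor.
- **Other things:** the saucepan, bottle, mill, tray, rings, bowl and pan all look unmoved. The bowl was hidden from the top camera at the end, so I checked it in the scene picture only.
- **Robot:** the gripper is clear of everything and the force reading is about zero.

**Disagreements**
- The cover touched the pan floor about 9 mm earlier than I had worked out, so I finished the lowering and release by force and pictures.
- At the end the networks found no pan in the scene picture, gave a ring as the bowl's first hit, and put the brown look-alike first for the cover. I went by the pictures instead.
- I estimated the swing angle from the tool's motion and did not measure it directly.

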